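# Reassemble the carving-bench spotlight

### The job

Reassemble the bench spotlight: lift the wooden dust cap off the lamp barrel by its handle and stand it on the cork mat, then drop the lens (dome up), the spacer ring and then every filter disc that is on the bench into the barrel, so that they lie flat on one another in that order. Then swing the arm over the barrel until it stops and screw its retaining ring down, clockwise, until it clamps the stack tight. Leave the gouges, mallet and other things on the bench where they are.

Things in the scene. Friction and masses are not known exactly. Their poses are not given: they have to be found in the camera images.
- seat (a point): centre of the flat seat in the fixed lamp barrel, 20 mm above the bench, z up. Barrel: upright eight-facet grey tube, bore 64 mm, wall 6 mm, open rim 80 mm above the seat; two full-height gaps 34 mm wide, on its +y and -y sides, let fingers down beside a part. A base plate 6 mm thick, 50 mm wide along y, runs to +x to the swing arm's post, 95 mm from the barrel axis
- pivot (a point): pivot of the swing arm, on top of the post, 95 mm from the barrel axis along +x of the seat frame, 123 mm above the bench (middle of the 14 mm thick arm). From the pivot the arm runs 133 mm to one side, with a 76 mm square eye holding the ring 95 mm from the pivot, and a 90 mm tail to the other side
- yoke (a joint): swing arm angle, rad: 0 = stopped with the ring centred over the barrel (exactly at its end stop), up to 2.0 = swung aside. Seen from above it turns clockwise to open and anticlockwise to close (towards 0). Stiff hinge: takes about 0.4 N m (5 N at the tail handle) and stays where it is left. Starts open
- tail (a point): middle of the grip of the upright black round handle, 20 mm thick, on the arm's tail, 80 mm from the pivot, on the far side from the ring; the handle stands clear from 9 mm below to 19 mm above this point. Pinching it from above and following the arc about the pivot swings the arm
- ring (a joint): turn of the retaining ring, rad: 0 = fully up (start), grows clockwise seen from above, up to 6.8. Steep thread: the ring goes down 40 mm a turn (6.37 mm per rad). It takes about 0.06 N m to turn, stays where it is left, and stops turning when it clamps the stack
- bar (a point): centre of the straight steel grip bar across the top of the retaining ring, 64 mm long along this frame's x, 14 mm thick along y, 30 mm high; 193 mm above the bench when the ring is fully up. It turns and sinks with the ring; nothing stands round it at its own height
- nose: the retaining ring itself: a steel tube 52 mm across, 70 mm long, wall 6 mm, axis z; origin at the centre of its lower, pressing end, 108 mm above the bench when fully up (8 mm above the barrel rim). Its top end carries the grip bar
- lens_c (a point): lens: thick round cell with a clear glass dome rising 7 mm above its top, 60 mm across, aluminium. This point is at its centre, half-way up its 20 mm height; z is its upright axis. It starts flat on the bench
- spacer_c (a point): spacer: open ring with a 48 mm hole, either way up is the same, 60 mm across, aluminium. This point is at its centre, half-way up its 20 mm height; z is its upright axis. It starts flat on the bench
- cap_handle (a point): centre of the handle bar of the round dark wooden dust cap that starts on the barrel rim. Bar 70 mm long along this frame's x, 12 mm thick along y, 14 mm high, standing on two feet; the cap's disc is 92 mm across and 8 mm thick and its underside is 41 mm below this point. z is up
- mat: square cork mat, 150 by 150 mm and 4 mm thick, fixed on the bench; origin at the centre of its underside
- filter1_c (a point): filter: flat solid disc with a dark matt pane, either way up is the same; one to three of these are present (the order among them does not matter), 60 mm across, aluminium. This point is at its centre, half-way up its 12 mm height; z is its upright axis. It starts flat on the bench
- filter2_c (a point): filter: flat solid disc with a dark matt pane, either way up is the same; one to three of these are present (the order among them does not matter), 60 mm across, aluminium. This point is at its centre, half-way up its 12 mm height; z is its upright axis. It starts flat on the bench
- filter3_c (a point): filter: flat solid disc with a dark matt pane, either way up is the same; one to three of these are present (the order among them does not matter), 60 mm across, aluminium. This point is at its centre, half-way up its 12 mm height; z is its upright axis. It starts flat on the bench
- filter1: the same disc as filter1_c; origin at the centre of its underside
- filter2: the same disc as filter2_c; origin at the centre of its underside
- filter3: the same disc as filter3_c; origin at the centre of its underside
- gouge1: carving gouge lying flat, 220 mm long along its x, 26 mm high; a bystander, to be left alone
- gouge2: carving gouge lying flat, 200 mm long along its x, 26 mm high; a bystander, to be left alone
- gouge3: carving gouge lying flat, 210 mm long along its x, 26 mm high; a bystander, to be left alone
- mallet: mallet lying flat, 240 mm long along its x; a bystander, to be left alone
- offcut: wood offcut, 110 by 50 by 30 mm; a bystander, to be left alone
- oil: amber oil jar, 56 mm across, 130 mm tall; a bystander, to be left alone
- ladle: carved wooden ladle: bowl 104 mm across (at the origin), 45 mm high, handle 215 mm along its x; a bystander, to be left alone

How it is judged (in metres and radians):
On the way, in this order (a step that is already met when the one before it is completed fails the run):
1. the dust cap stands upright on the cork mat (horizontal distance between cap_handle and mat below 0.05 m and height (world z) of cap_handle below 0.05 m and angle between cap_handle's own z axis and vertical below 0.1 rad), for 0.2 s.
2. the lens lies flat on the seat in the barrel, dome up (horizontal distance between lens_c and seat below 0.006 m and z of lens_c in the frame of seat between 0.007 and 0.013 m and angle between lens_c's own z axis and vertical below 0.12 rad), for 0.2 s.
3. the spacer lies flat on the lens (all of step 2 and horizontal distance between spacer_c and seat below 0.006 m and z of spacer_c in the frame of seat between 0.027 and 0.033 m and angle between the z axis of spacer_c and the z axis of seat, either way round below 0.12 rad), for 0.2 s.
4. every filter on the bench lies in the barrel on the spacer (all of step 3 and horizontal distance between each of filter1_c, filter2_c, filter3_c and seat below 0.006 m and z of filter1_c in the frame of seat between 0.043 and 0.074 m and angle between the z axis of each of filter1_c, filter2_c, filter3_c and the z axis of seat, either way round below 0.12 rad and z of filter2_c in the frame of seat between 0.043 and 0.074 m and z of filter3_c in the frame of seat between 0.043 and 0.074 m), for 0.2 s.
5. the arm is swung over the barrel to its stop (value of joint yoke below 0.06 rad), for 0.2 s.
6. the retaining ring presses on the top filter (value of joint yoke below 0.06 rad and (contact force between nose and filter1 above 2 N or contact force between nose and filter2 above 2 N or contact force between nose and filter3 above 2 N)), for 0.2 s.
At the end, for the whole second after the job is handed in: cap upright on the mat, within 50 mm of its centre; lens, spacer, all filters flat (0.12 rad) in the barrel in order, within 6 mm of the axis, lens and spacer within 3 mm of their height; arm within 0.06 rad of its stop; ring at rest, pressing on the top filter with over 2 N (all of step 1 and all of step 4 and all of step 6 and velocity of joint ring between -0.05 and 0.05 rad/s); the robot touches nothing.
It fails at once if a bystander on the bench (gouges, mallet, offcut, oil jar, ladle) is moved more than 50 mm (distance of any of gouge1, gouge2, gouge3, mallet, offcut, oil, ladle from where it was at the start of the episode above 0.05 m).
Of filter1, filter2, filter3 only 1 to 3 are there at a start; the rules pass over those that are not, and their reading is None.
At some moment in a run one of lens, spacer, filter1, filter2, filter3 may be knocked a few centimetres aside while the robot is not near it.
Once in a run the grip may slacken for a moment while it holds something.
It also fails if it takes over 210 s, if anything falls off the work surface, if the arm or the gripper's body presses on something with over 40 N, if the wrist force passes 120 N, or if a joint passes its speed limit or range.

### The arm

A 6-joint arm with a two-finger parallel gripper is mounted at the origin on the work surface. World frame = base frame: x ahead of the robot, y to its left, z up, the work surface at z = 0. Lengths are in m, angles in degrees, forces in N, time in s.
With the tool pointing down it reaches from about 0.375 to 0.9 m from the base axis. Payload 3.1 kg.
Tool frame: the origin (TCP) lies on the centre line of the jaws, within the pads' length; the fingertips stand 25 mm ahead of it and the grasp point (between the pads) lies 6 mm ahead of it; z points along the fingers, y is the line along which they close (so a half turn about z gives the same grasp; the last joint's range is limited). The gripper opens to 87 mm and grips with 3 to 60 N. Pads are 19 mm wide; open, the fingers measure 117 mm over their backs; the gripper's body (75 mm by 190 mm) begins 51 mm behind the grasp point.
Start: joints at [-83.623, 30.224, 82.088, -0, 67.689, -10.227], TCP at [0.179, -0.599, 0.248] pointing down, gripper open.
Joint ranges: [-176.69, 176.69], [-43.24, 126.21], [12.49, 139.97], [-82, 262], [0, 151.66], [-163.58, 163.58]. Speed limits (degrees/s): [159.86, 159.86, 180, 180, 180, 180].

### API

Orientations are given as a 3x3 rotation matrix whose columns are the frame's x, y, z axes.
In Python, from rig import bot, cams, models gives the robot as it stands. The module is installed in compiled form; this text tells all that it offers.
- The arm moves only by the shell command python3 -m handwheel 'ROWS' [OPENING]. ROWS is JSON, a list of rows, each a list of 6 numbers: the shift along the world's x, y, z each as a share of 1 m, from -1 to 1, then the turn, a rotation vector about the world's x, y, z each as a share of 2 rad, from -1 to 1. In form: [[dx, dy, dz, wx, wy, wz], ...]. A call has exactly 8 rows; each row is the pose to reach, as a shift and turn from the pose commanded when the call began; what a row does not reach only later rows make up. A row lasts 1/12 s, in which the tool goes at most 41.7 mm and 7.16 degrees, less where a joint would pass 70% of its speed; a pose out of reach is approached as far as the arm can. A call with a number of a shift or a turn outside -1 to 1 is refused whole. A call with a gripper value outside its range is refused whole. OPENING is the opening, from -1 (shut) to 1 (fully open), so that 0 is half open, set as the call begins (- or left out, the last holds). The fingers move at their own pace and stop on an object; the grip force is fixed at half the most. Time passes only in rows, so rows that repeat a pose let the fingers close, or fill a call up. It gives the time, the measured TCP pose, the force, the opening and the grip force at its end, in the units of the state.
- bot.read_state(): the state, without advancing time (a new reading comes with each control period).
- cams.capture(name): name is "scene" or "top" or "wrist"; returns (picture, depth): 384x512x3 uint8, blue, green, red; 384x512 float32, m along the optical axis (not along the pixel's ray), 0 where there is no reading.
- cams.calibration(name): a dict with "mtx" (3x3 intrinsics, pixels), "R" (3x3) and "t" (3): a world point X has camera coordinates R X + t; the wrist camera has in their place "tool_from_camera" (4x4, takes a point from camera to tool coordinates, whose origin is the TCP and whose axes are the flange's). Camera axes: x right, y down, z forward; pixel columns grow to the right and rows downward; lengths in m; the calibration is good to about 2 mm. A picture is of the moment at which its call begins: read the wrist's pose just before it. calibration takes no time and is no camera call.
- bot.hand_in(): hands the job in; it is judged then, once.
Trained networks look in the newest picture that a camera, given by its name, has taken for a name from the list of things; names that differ only in an ending like _2 or _b are one class to them, and where a whole thing is asked for, a point or a joint stands for the part that bears it (a point fixed in the world has none). Each returns a list of dicts, best first, with "conf" (0 to 1); they miss things now and then, are a little off and sometimes report something else, mostly with a low value. They report only what shows in the picture. A call takes as long as a camera call.
- models.spot_in(query, camera): "position" ([column, row] in pixels, amid what is visible of it).
- models.tip_of(query, camera): "position" ([column, row] in pixels: a listed point, or the origin of a listed thing).
The state is a dict: "time_s": time; "joint_positions": joint angles; "qvel": joint speeds; "tau": joint torques, N m; "position": TCP position; "tcp_rot": TCP orientation; "force": force on the tool from outside, world axes, zero at the start; "moment": the same for the moment, N m; "opening": opening from 0.0 (shut) to 1.0 (fully open); "grasp_force": force on a finger pad.
Only numpy, scipy, OpenCV 4.12 (cv2) and the standard library are available. Lean on these libraries where they do the work, as an engineer would, in place of code of your own. Each camera call takes 0.05 s, during which the arm holds its last target. There are 200 camera calls.

## Working session

There is one attempt and no reset: what is moved stays moved. The work goes in short steps, Python scripts to look and compute and a shell command to move; the robot and the scene stay as the last step left them, time stands still between calls to the robot, and variables do not carry over. Pictures are saved under pics/ and viewed, at most 14 in all, crops included, and the job is handed in when it is done.

```bash
mkdir -p pics; cat > h.py <<'E'
import numpy as np, cv2
from rig import bot, cams, models
def cap(n):
    s=bot.read_state(); p,d=cams.capture(n); return s,p,d
def pose(n,s=None):
    c=cams.calibration(n)
    if n=="wrist":
        T=np.array(c["tool_from_camera"]); W=np.eye(4); W[:3,:3]=s["tcp_rot"]; W[:3,3]=s["position"]
        M=W@T; return np.array(c["mtx"]),M[:3,:3],M[:3,3]
    R=np.array(c["R"]); t=np.array(c["t"]).ravel(); return np.array(c["mtx"]),R.T,-R.T@t
def ray_z(n,px,z,s=None):
    K,R,o=pose(n,s); v=R@np.linalg.solve(K,[px[0],px[1],1]); return o+v*(z-o[2])/v[2]
def cloud(n,d,s=None):
    K,R,o=pose(n,s); v,u=np.mgrid[:d.shape[0],:d.shape[1]]
    P=np.stack([(u-K[0,2])/K[0,0]*d,(v-K[1,2])/K[1,1]*d,d],-1); return P@R.T+o
E
python3 - <<'E'
from h import *
for n in ("scene","top"):
    s,p,d=cap(n); cv2.imwrite(f"pics/{n}0.png",p); np.save(f"{n}0.npy",d); C=cloud(n,d)
    print(n,pose(n)[2].round(3))
    for q in ["seat","pivot","tail","bar","lens_c","spacer_c","filter1_c","cap_handle","mat","oil","mallet","ladle","offcut","gouge1"]:
        out=[]
        for r in models.tip_of(q,n)[:4]:
            u,v=r["position"]; i,j=int(round(v)),int(round(u))
            w=C[i,j].round(3) if 0<=i<384 and 0<=j<512 else None
            out.append((round(r["conf"],2),round(u),round(v),w))
        print(q,out)
s=bot.read_state();print(s["position"],s["tcp_rot"],s["opening"],s["time_s"])
E
```

```text
scene [ 0.832 -0.575  1.077]
seat []
pivot [(0.88, 275, 181, array([0.565, 0.012, 0.135]))]
tail [(0.71, 257, 195, array([ 0.55 , -0.062,  0.151]))]
bar [(0.72, 296, 143, array([0.573, 0.111, 0.2  ]))]
lens_c [(0.68, 184, 302, array([ 0.515, -0.368,  0.031]))]
spacer_c [(0.57, 150, 284, array([ 0.398, -0.369,  0.   ]))]
filter1_c [(0.73, 187, 236, array([ 0.405, -0.206,  0.012]))]
cap_handle [(0.57, 244, 163, array([0.45 , 0.037, 0.11 ])), (0.25, 205, 370, array([ 0.648, -0.472,  0.012]))]
mat [(0.84, 285, 123, array([0.442, 0.324, 0.005])), (0.63, 212, 261, array([ 0.509, -0.233,  0.013]))]
oil [(0.68, 334, 110, array([0.568, 0.448, 0.025]))]
mallet [(0.97, 255, 104, array([0.304, 0.353, 0.001])), (0.38, 204, 370, array([ 0.646, -0.473,  0.012]))]
ladle [(0.59, 208, 372, array([ 0.656, -0.472,  0.008]))]
offcut []
gouge1 [(0.96, 248, 312, array([ 0.666, -0.303,  0.014])), (0.63, 138, 243, array([ 0.303, -0.295,  0.019])), (0.5, 335, 146, array([0.635, 0.309, 0.017]))]
top [0.44  0.013 1.296]
seat []
pivot []
tail [(0.79, 267, 180, array([ 0.547, -0.054,  0.168])), (0.64, 184, 229, a
[... 576 characters left out ...]
 0.011])), (0.17, 150, 157, array([0.637, 0.313, 0.019]))]
mallet [(0.79, 138, 266, array([0.44 , 0.013, 1.296]))]
ladle [(0.96, 394, 156, array([ 0.64 , -0.482,  0.011]))]
offcut [(0.93, 206, 134, array([0.709, 0.132, 0.029])), (0.65, 208, 170, array([0.572, 0.11 , 0.207]))]
gouge1 [(0.83, 335, 153, array([ 0.653, -0.29 , -0.002])), (0.72, 267, 181, array([ 0.544, -0.054,  0.168])), (0.58, 340, 261, array([ 0.301, -0.294,  0.023])), (0.54, 149, 156, array([0.64 , 0.316, 0.017]))]
[ 0.17862664 -0.59891694  0.24755035] [[ 9.58302599e-01  2.85755364e-01 -6.14263622e-07]
 [ 2.85755364e-01 -9.58302599e-01 -1.24088153e-05]
 [-4.13453595e-06  1.17158708e-05 -1.00000000e+00]] 0.9981339864679741 1.5
```

```bash
python3 - <<'E'
import cv2
for n in("scene","top"):
    p=cv2.imread(f"pics/{n}0.png"); cv2.imwrite(f"pics/{n}0b.png",cv2.resize(p,(800,600)))
E
```

```text
(no output)
```

View pics/top0b.png

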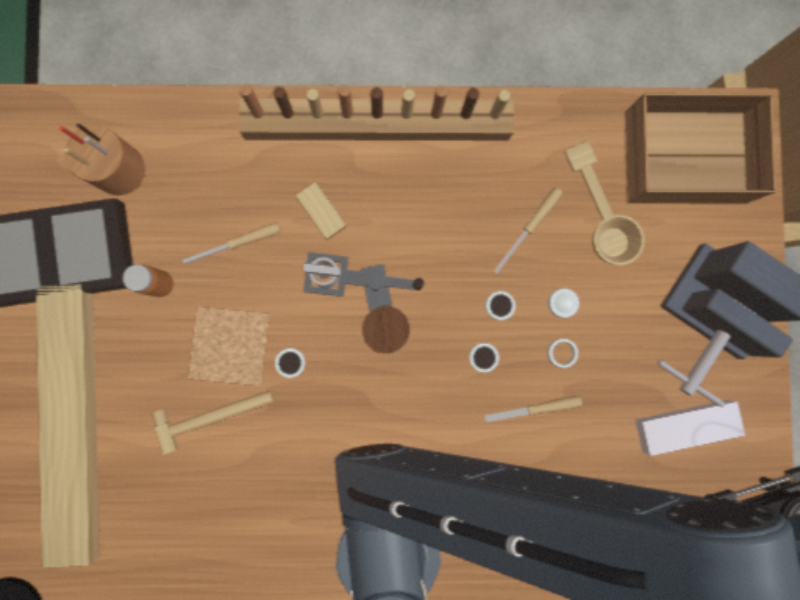

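View pics/scene0b.png

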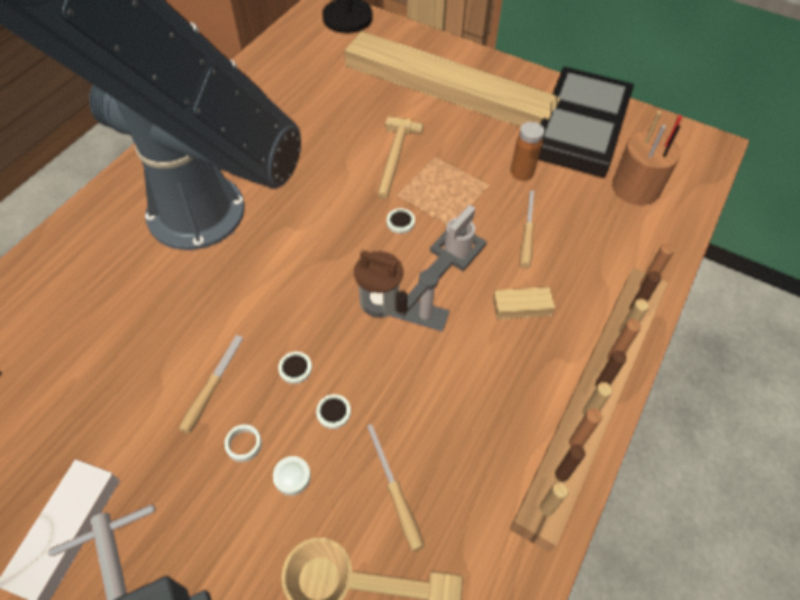

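The top view shows three filters at (185,232), (310,226) and (320,195) in native pixels. The lens is at (361,193), the spacer at (360,226), the capped barrel at (246,210), the ring over the left pad at (206,172), the tail handle at (267,181) and the mat at (146,221). The scene view agrees. I'll move the wrist camera closer.

```bash
python3 -m handwheel '[[0.25,0.30,0.2,0,0,-0.145],[0.25,0.30,0.2,0,0,-0.145],[0.25,0.30,0.2,0,0,-0.145],[0.25,0.30,0.2,0,0,-0.145],[0.25,0.30,0.2,0,0,-0.145],[0.25,0.30,0.2,0,0,-0.145],[0.25,0.30,0.2,0,0,-0.145],[0.25,0.30,0.2,0,0,-0.145]]' 1
python3 -m handwheel '[[0.03,0,0,0,0,0],[0.03,0,0,0,0,0],[0.03,0,0,0,0,0],[0.03,0,0,0,0,0],[0.03,0,0,0,0,0],[0.03,0,0,0,0,0],[0.03,0,0,0,0,0],[0.03,0,0,0,0,0]]'
cat >> h.py <<'E'
def look(n,qs,fn=None):
    s,p,d=cap(n); C=cloud(n,d,s)
    if fn: cv2.imwrite("pics/"+fn,p)
    for q in qs:
        for r in models.tip_of(q,n)[:4]:
            u,v=r["position"]; i,j=int(round(v)),int(round(u))
            print(q,round(r["conf"],2),round(u),round(v),C[i,j].round(4) if 0<=i<384 and 0<=j<512 else None)
    return s,p,d,C
E
python3 - <<'E'
from h import *
s,p,d,C=look("wrist",["lens_c","spacer_c","filter1_c"],"w1.png")
np.savez("w1.npz",C=C,p=p,d=d); print(s["position"],np.round(s["tcp_rot"],3),pose("wrist",s)); print(s["joint_positions"])
E
```

```text
time_s: 2.17
position: [0.3693, -0.3693, 0.4006]
tcp_rot: [[1.0, -0.0, 0.0], [-0.0, -1.0, -0.0], [0.0, 0.0, -1.0]]
force: [1.0, -0.5, 0.5]
opening: 0.998
grasp_force: 0.0
time_s: 2.83
position: [0.3979, -0.3715, 0.3992]
tcp_rot: [[1.0, -0.002, -0.0], [-0.002, -1.0, 0.001], [-0.0, -0.001, -1.0]]
force: [0.7, -0.4, 0.1]
opening: 0.998
grasp_force: 0.0
lens_c 0.69 252 76 [ 0.5128 -0.3706  0.0283]
lens_c 0.62 249 138 [ 4.170e-01 -3.652e-01  3.000e-04]
spacer_c 0.59 248 139 [ 0.4155 -0.3636  0.0011]
filter1_c 0.95 153 146 [ 0.4057 -0.2074  0.0149]
[ 0.39785079 -0.37145159  0.39923702] [[ 1.    -0.002 -0.   ]
 [-0.002 -1.     0.001]
 [-0.    -0.001 -1.   ]] (array([[317.02098052,   0.        , 252.50534776],
       [  0.        , 317.02098052, 191.34841973],
       [  0.        ,   0.        ,   1.        ]]), array([[-0.00214455, -0.96614197, -0.25800211],
       [-0.99999712,  0.00179347,  0.00159609],
       [-0.00107933,  0.25800479, -0.96614303]]), array([ 0.467828  , -0.37181938,  0.53784752]))
[-5.48006750e+01  1.55981839e+01  8.13804051e+01 -1.78672489e-03
  8.30580924e+01  3.52953954e+01]
```

View pics/w1.png

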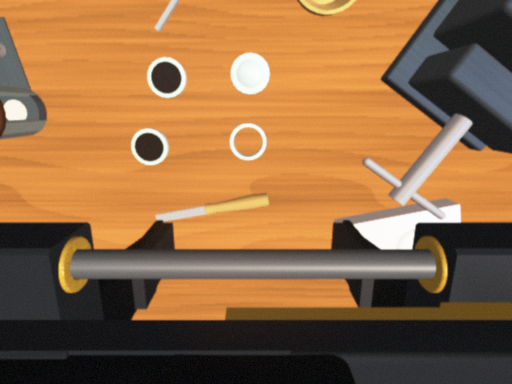

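The wrist view shows the lens at (250,73), the spacer at (248,141), and filters at (167,77) and (150,147). Next I'll fit the rims precisely and look at the barrel and mat.

```bash
cat >> h.py <<'E'
def discs(p,n,s,zs,seeds):
    h=cv2.cvtColor(p,cv2.COLOR_BGR2HSV); m=((h[...,1]<70)&(h[...,2]>130)).astype(np.uint8)
    cs,_=cv2.findContours(m,cv2.RETR_EXTERNAL,cv2.CHAIN_APPROX_NONE)
    for z,sd in zip(zs,seeds):
        for c in cs:
            if len(c)>25 and cv2.pointPolygonTest(cv2.convexHull(c),(float(sd[0]),float(sd[1])),False)>=0:
                e=cv2.fitEllipse(cv2.convexHull(c)); print("disc",sd,np.round(e[0],1),np.round(e[1],1),ray_z(n,e[0],z,s).round(4))
E
python3 - <<'E'
from h import *
f=np.load("w1.npz"); s=bot.read_state()
discs(f["p"],"wrist",s,[.02,.02,.012,.012],[(250,73),(248,141),(167,77),(150,147)])
E
python3 -m handwheel '[[0,0.37,0,0,0,0],[0,0.37,0,0,0,0],[0,0.37,0,0,0,0],[0,0.37,0,0,0,0],[0,0.37,0,0,0,0],[0,0.37,0,0,0,0],[0,0.37,0,0,0,0],[0,0.37,0,0,0,0]]'
python3 -m handwheel '[[0,0,0,0,0,0],[0,0,0,0,0,0],[0,0,0,0,0,0],[0,0,0,0,0,0],[0,0,0,0,0,0],[0,0,0,0,0,0],[0,0,0,0,0,0],[0,0,0,0,0,0]]'
python3 - <<'E'
from h import *
s,p,d,C=look("wrist",["cap_handle","pivot","tail","bar","mat","filter1_c"],"w2.png")
np.savez("w2.npz",C=C,p=p,d=d)
discs(p,"wrist",s,[.012],[r["position"] for r in models.tip_of("filter1_c","wrist")[:1]])
E
```

```text
disc (250, 73) [249.7  73.1] [38.9 41.7] [ 0.5183 -0.3668  0.02  ]
disc (248, 141) [247.7 141.3] [36.6 37.1] [ 0.4142 -0.3632  0.02  ]
disc (167, 77) [166.3  77.1] [38.2 41.7] [ 0.5134 -0.236   0.012 ]
disc (150, 147) [149.4 146.2] [35.8 38. ] [ 0.4054 -0.2003  0.012 ]
time_s: 3.7
position: [0.3981, -0.0358, 0.3998]
tcp_rot: [[1.0, -0.001, 0.001], [-0.001, -1.0, -0.0], [0.001, 0.0, -1.0]]
force: [0.4, -0.5, 0.2]
opening: 1.003
grasp_force: 0.0
time_s: 4.37
position: [0.3986, -0.0385, 0.3994]
tcp_rot: [[1.0, -0.002, -0.0], [-0.002, -1.0, 0.0], [-0.0, -0.0, -1.0]]
force: [0.1, -0.2, -1.0]
opening: 1.001
grasp_force: 0.0
cap_handle 0.87 218 118 [0.4557 0.0026 0.1502]
cap_handle 0.3 124 23 [0.553  0.0947 0.1747]
cap_handle 0.25 196 31 [0.5538 0.0269 0.1341]
pivot 0.69 198 29 [0.5559 0.0245 0.1342]
tail 0.97 268 35 [ 0.5416 -0.0551  0.1724]
tail 0.35 348 146 [ 0.4058 -0.1954  0.0147]
bar 0.65 95 6 [0.5589 0.1068 0.2107]
bar 0.63 348 148 [ 0.4026 -0.1955  0.0152]
bar 0.52 462 73 [ 0.5173 -0.3566  0.0265]
mat 0.63 31 131 [0.4307 0.3281 0.0057]
filter1_c 0.84 352 146 [ 0.4057 -0.2023  0.0138]
disc [351.6, 145.7] [350.2 146.3] [36. 38.] [ 0.4049 -0.1999  0.012 ]
```

View pics/w2.png

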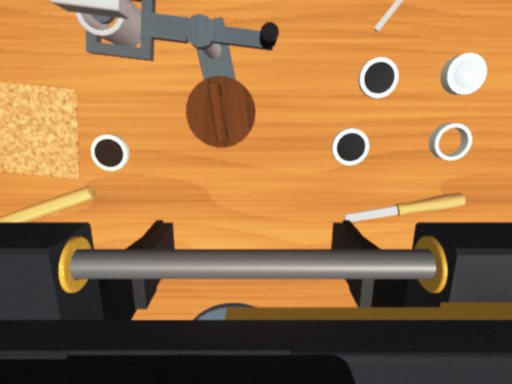

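The cap is at about (220,111) with its handle running nearly along x. Filter 3 is at (110,152), the pivot at (199,29), the tail at (268,35), and the mat is at the left edge.

```bash
python3 - <<'E'
from h import *
f=np.load("w2.npz"); s=bot.read_state(); p=f["p"]; C=f["C"]
discs(p,"wrist",s,[.012,.012,.02,.012],[(110,152),(350,146),(452,142),(379,77)])
h=cv2.cvtColor(p,cv2.COLOR_BGR2HSV)
# cap by depth: disc top z~.108, handle top ~.148
box=np.zeros(C.shape[:2],bool); box[60:160,170:270]=1
for lo,hi,zz,nm in((.098,.122,.108,"disc"),(.138,.165,.148,"handle")):
    m=(box&(C[...,2]>lo)&(C[...,2]<hi)); q=C[m]; print(nm,len(q),q.mean(0).round(4))
    if nm=="handle":
        ys,xs=np.nonzero(m); w=np.array([ray_z("wrist",(x,y),zz,s) for x,y in zip(xs,ys)])[:,:2]
        r=cv2.minAreaRect(w.astype(np.float32)*1000); print(r)
m=(box&(h[...,2]<130)&(C[...,2]>.09)).astype(np.uint8)
c=max(cv2.findContours(m,cv2.RETR_EXTERNAL,cv2.CHAIN_APPROX_NONE)[0],key=cv2.contourArea)
e=cv2.fitEllipse(c); print("cap",e,ray_z("wrist",e[0],.106,s))
print("pivot",ray_z("wrist",(200,29),.13,s),"tail",ray_z("wrist",(269,34),.165,s))
t,d=cv2.imread("pics/top0.png"),np.load("top0.npy")
m=np.array([[127,198],[172,199],[169,246],[121,242]]); print("mat",ray_z("top",m.mean(0),.004))
K=cv2.inRange(cv2.cvtColor(t,cv2.COLOR_BGR2HSV),(5,60,170),(25,160,255))[190:250,115:180]; print(np.argwhere(K).mean(0)+[190,115])
E
```

```text
disc (110, 152) [109.3 152. ] [35.4 38.9] [0.396  0.2007 0.012 ]
disc (350, 146) [350.2 146.3] [36. 38.] [ 0.4052 -0.1991  0.012 ]
disc (452, 142) [451.  140.9] [37.2 42.3] [ 0.4149 -0.3593  0.02  ]
disc (379, 77) [378.4  77.3] [38.1 42.5] [ 0.5131 -0.2347  0.012 ]
disc 3229 [0.4624 0.0032 0.1096]
handle 640 [0.4623 0.0036 0.149 ]
((461.2981872558594, 4.618904113769531), (69.75946807861328, 12.862478256225586), 7.349987983703613)
cap ((220.59397888183594, 110.71058654785156), (65.24348449707031, 69.18944549560547), 163.1936798095703) [0.4635184  0.00464123 0.106     ]
pivot [0.55665285 0.02397328 0.13      ] tail [ 0.54414259 -0.05534226  0.165     ]
mat [0.43060955 0.32304174 0.004     ]
[218.8509111  147.18360022]
```

```bash
python3 -m handwheel '[[0.064,0.042,0,0,0,0.064],[0.064,0.042,0,0,0,0.064],[0.064,0.042,-0.16,0,0,0.064],[0.064,0.042,-0.16,0,0,0.064],[0.064,0.042,-0.16,0,0,0.064],[0.064,0.042,-0.16,0,0,0.064],[0.064,0.042,-0.16,0,0,0.064],[0.064,0.042,-0.16,0,0,0.064]]' 1
python3 -m handwheel '[[0,0,0,0,0,0],[0,0,-0.02,0,0,0],[0,0,-0.04,0,0,0],[0,0,-0.06,0,0,0],[0,0,-0.08,0,0,0],[0,0,-0.092,0,0,0],[0,0,-0.092,0,0,0],[0,0,-0.092,0,0,0]]'
```

```text
time_s: 5.43
position: [0.4618, 0.0046, 0.2385]
tcp_rot: [[0.992, 0.128, -0.004], [0.128, -0.992, 0.001], [-0.004, -0.002, -1.0]]
force: [0.5, 0.5, 0.7]
opening: 0.998
grasp_force: 0.0
time_s: 6.1
position: [0.4644, 0.0039, 0.1492]
tcp_rot: [[0.992, 0.127, 0.004], [0.127, -0.992, -0.001], [0.004, 0.001, -1.0]]
force: [-0.2, -0.6, 0.2]
opening: 1.0
grasp_force: 0.0
```

```bash
python3 -m handwheel '[[0,0,-0.002,0,0,0],[0,0,-0.002,0,0,0],[0,0,-0.002,0,0,0],[0,0,-0.002,0,0,0],[0,0,-0.002,0,0,0],[0,0,-0.002,0,0,0],[0,0,-0.002,0,0,0],[0,0,-0.002,0,0,0]]' -1
python3 -m handwheel '[[0,0,0,0,0,0],[0,0,0,0,0,0],[0,0,0.02,0,0,0],[0,0,0.04,0,0,0],[0,0,0.06,0,0,0],[0,0,0.08,0,0,0],[0,0,0.1,0,0,0],[0,0,0.1,0,0,0]]'
```

```text
time_s: 6.77
position: [0.4625, 0.0044, 0.1455]
tcp_rot: [[0.992, 0.127, -0.0], [0.127, -0.992, 0.0], [-0.0, -0.0, -1.0]]
force: [-0.7, 0.5, -0.4]
opening: 0.48
grasp_force: 0.0
time_s: 7.43
position: [0.4648, 0.0039, 0.2488]
tcp_rot: [[0.992, 0.128, 0.008], [0.128, -0.992, -0.002], [0.007, 0.003, -1.0]]
force: [1.1, -0.5, 0.2]
opening: 0.008
grasp_force: 0.0
```

The fingers close slowly, at about 0.8 of full opening per second, so I lifted before they reached the handle. I'll redo the grasp.

```bash
python3 -m handwheel '[[0,0,0,0,0,0],[0,0,0,0,0,0],[0,0,0,0,0,0],[0,0,0,0,0,0],[-0.001,0,0,0,0,0],[-0.001,0,0,0,0,0],[-0.001,0,-0.02,0,0,0],[-0.001,0,-0.03,0,0,0]]' -0.2
python3 -m handwheel '[[0,0,-0.02,0,0,0],[0,0,-0.04,0,0,0],[0,0,-0.06,0,0,0],[0,0,-0.072,0,0,0],[0,0,-0.072,0,0,0],[0,0,-0.072,0,0,0],[0,0,-0.072,0,0,0],[0,0,-0.072,0,0,0]]'
python3 -m handwheel '[[0,0,0,0,0,0],[0,0,0,0,0,0],[0,0,0,0,0,0],[0,0,0,0,0,0],[0,0,0,0,0,0],[0,0,0,0,0,0],[0,0,0,0,0,0],[0,0,0,0,0,0]]' -1
```

```text
time_s: 8.1
position: [0.4613, 0.0044, 0.2145]
tcp_rot: [[0.992, 0.127, -0.001], [0.127, -0.992, 0.0], [-0.001, -0.0, -1.0]]
force: [-0.3, -0.3, -0.8]
opening: 0.393
grasp_force: 0.0
time_s: 8.77
position: [0.4623, 0.0042, 0.1443]
tcp_rot: [[0.992, 0.127, 0.002], [0.127, -0.992, -0.0], [0.002, 0.001, -1.0]]
force: [0.6, -0.2, 0.5]
opening: 0.4
grasp_force: 0.0
time_s: 9.43
position: [0.4617, 0.0043, 0.1437]
tcp_rot: [[0.992, 0.128, 0.0], [0.128, -0.992, -0.0], [0.0, 0.0, -1.0]]
force: [-0.2, -0.8, 3.4]
opening: 0.132
grasp_force: 30.0
```

```bash
python3 -m handwheel '[[0,0,0.03,0,0,0],[0,0,0.06,0,0,0],[0,0,0.09,0,0,0],[0,0,0.11,0,0,0],[-0.01,0.02,0.11,0,0,0],[-0.02,0.05,0.11,0,0,0],[-0.03,0.08,0.11,0,0,0],[-0.032,0.11,0.11,0,0,0]]'
python3 -m handwheel '[[0,0.03,0,0,0,0],[0,0.06,0,0,0,0],[0,0.09,0,0,0,0],[0,0.12,0,0,0,0],[0,0.15,0,0,0,0],[0,0.18,0,0,0,0],[0,0.21,0,0,0,0],[0,0.21,0,0,0,0]]'
python3 - <<'E'
from h import *
s,p,d,C=look("wrist",["mat","cap_handle","filter1_c"],"w3.png")
print(s["grasp_force"],s["opening"],s["position"])
E
```

```text
time_s: 10.1
position: [0.4268, 0.1153, 0.253]
tcp_rot: [[0.992, 0.126, -0.004], [0.126, -0.992, 0.0], [-0.004, -0.001, -1.0]]
force: [-0.5, 0.7, -0.5]
opening: 0.134
grasp_force: 30.0
time_s: 10.77
position: [0.4294, 0.329, 0.2531]
tcp_rot: [[0.991, 0.131, 0.001], [0.131, -0.991, 0.003], [0.001, -0.003, -1.0]]
force: [0.2, 0.3, -1.9]
opening: 0.132
grasp_force: 30.0
mat 0.86 254 165 [0.468  0.3334 0.2186]
cap_handle 0.64 253 259 [0.4608 0.3328 0.3167]
30.00039478763938 0.131795515639228 [0.42937297 0.32904789 0.25305727]
```

View pics/w3.png

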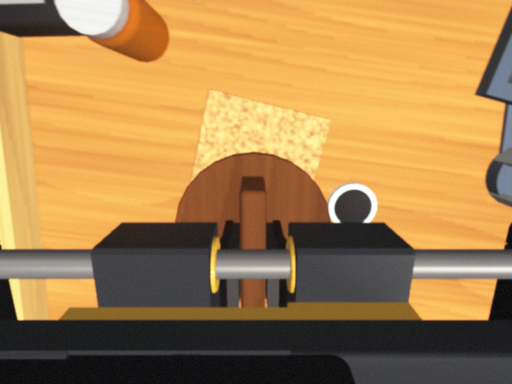

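The cap is held at (255,200) over the mat, whose far corners are at (210,90) and (329,121). Filter 3 is at (353,206), clear of the cap.

```bash
python3 -m handwheel '[[0,-0.003,-0.03,0,0,0],[0,-0.003,-0.06,0,0,0],[0,-0.003,-0.09,0,0,0],[0,-0.003,-0.12,0,0,0],[0,-0.003,-0.15,0,0,0],[0,-0.003,-0.17,0,0,0],[0,-0.003,-0.185,0,0,0],[0,-0.003,-0.19,0,0,0]]'
python3 -m handwheel '[[0,0,-0.005,0,0,0],[0,0,-0.010,0,0,0],[0,0,-0.013,0,0,0],[0,0,-0.014,0,0,0],[0,0,-0.014,0,0,0],[0,0,-0.014,0,0,0],[0,0,-0.014,0,0,0],[0,0,-0.014,0,0,0]]'
```

```text
time_s: 11.63
position: [0.4284, 0.3192, 0.0612]
tcp_rot: [[0.992, 0.125, -0.005], [0.125, -0.992, -0.002], [-0.005, 0.002, -1.0]]
force: [0.3, -1.1, -1.3]
opening: 0.136
grasp_force: 30.0
time_s: 12.3
position: [0.4297, 0.3215, 0.0499]
tcp_rot: [[0.992, 0.128, 0.001], [0.128, -0.992, 0.0], [0.001, -0.0, -1.0]]
force: [-0.2, 0.7, -1.1]
opening: 0.134
grasp_force: 30.0
```

```bash
python3 -m handwheel '[[0,0,-0.001,0,0,0],[0,0,-0.002,0,0,0],[0,0,-0.002,0,0,0],[0,0,-0.002,0,0,0],[0,0,-0.002,0,0,0],[0,0,0,0,0,0],[0,0,0,0,0,0],[0,0,0,0,0,0]]' 0.2
python3 -m handwheel '[[0,0,0.02,0,0,0],[0,0,0.04,0,0,0],[0,0,0.08,0,0,0],[0,0,0.12,0,0,0],[0,0,0.16,0,0,0],[0,0,0.20,0,0,0],[0,0,0.24,0,0,0],[0,0,0.27,0,0,0]]' 1
python3 -m handwheel '[[0,-0.04,0.05,0,0,0],[0,-0.09,0.05,0,0,0],[0,-0.13,0.05,0,0,0],[-0.02,-0.17,0.05,0,0,0],[-0.025,-0.2,0.05,0,0,0.04],[-0.025,-0.2,0.05,0,0,0.04],[-0.025,-0.2,0.05,0,0,0.04],[-0.025,-0.2,0.05,0,0,0.04]]'
python3 - <<'E'
from h import *
s,p,d,C=look("wrist",["mat","cap_handle","seat"],"w4.png"); np.savez("w4.npz",p=p,C=C); print(s["position"],s["joint_positions"],s["force"])
E
```

```text
time_s: 12.97
position: [0.4297, 0.3214, 0.0497]
tcp_rot: [[0.992, 0.127, 0.0], [0.127, -0.992, 0.0], [0.0, -0.0, -1.0]]
force: [0.4, 0.4, -0.1]
opening: 0.58
grasp_force: 0.0
time_s: 13.63
position: [0.4299, 0.3216, 0.3233]
tcp_rot: [[0.992, 0.128, 0.004], [0.128, -0.992, 0.002], [0.004, -0.001, -1.0]]
force: [1.1, -1.0, 0.7]
opening: 0.989
grasp_force: 0.0
time_s: 14.3
position: [0.4045, 0.121, 0.3697]
tcp_rot: [[0.979, 0.204, 0.001], [0.204, -0.979, 0.001], [0.001, -0.001, -1.0]]
force: [1.1, 0.7, 1.4]
opening: 0.998
grasp_force: 0.0
cap_handle 0.95 120 112 [0.4288 0.3153 0.0526]
seat 0.79 337 131 [0.4646 0.0032 0.0209]
[0.40450293 0.12100673 0.36971434] [1.38404663e+00 5.55083901e+00 9.90680310e+01 4.24733027e-02
 7.53383538e+01 7.96152558e+01] [1.05478215 0.65178935 1.43255162]
```

View pics/w4.png

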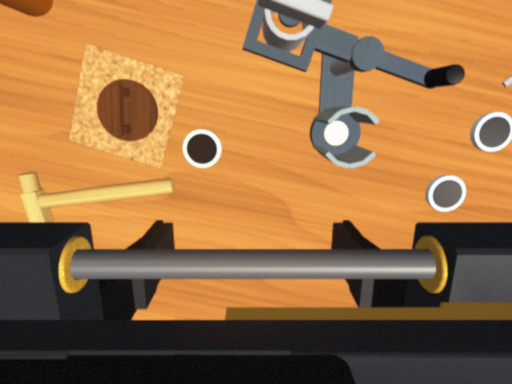

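The cap stands centred on the mat at (128,110). The barrel is open with its white seat at (337,131), and filter 3 is at (202,148). Next I'll fix the barrel axis and yaw from straight in front.

```bash
python3 -m handwheel '[[-0.02,-0.04,0,0,0,0],[-0.02,-0.08,0,0,0,0],[-0.02,-0.117,0,0,0,0],[-0.02,-0.117,0,0,0,0],[-0.02,-0.117,0,0,0,0],[-0.02,-0.117,0,0,0,0],[-0.02,-0.117,0,0,0,0],[-0.02,-0.117,0,0,0,0]]'
python3 - <<'E'
from h import *
from scipy.optimize import least_squares
for k in range(2):
    s,p,d,C=look("wrist",["seat","pivot","tail"],"w5.png")
    m=(abs(C[...,2]-.1)<.008)&(np.hypot(C[...,0]-.463,C[...,1]-.004)<.05)
    ys,xs=np.nonzero(m); w=np.array([ray_z("wrist",(x,y),.1,s) for x,y in zip(xs,ys)])[:,:2]
    r=least_squares(lambda a:np.hypot(*(w-a[:2]).T)-.0355,[.463,.004],loss="soft_l1",f_scale=.003); print(len(w),r.x,np.median(abs(r.fun)))
    a=np.degrees(np.arctan2(*(w-r.x[:2]).T[::-1])); print(np.histogram(a,bins=36,range=(-180,180))[0])
    discs(p,"wrist",s,[.012]*3,[q["position"] for q in models.tip_of("filter1_c","wrist")])
c=p[60:180,180:340]; cv2.imwrite("pics/w5c.png",cv2.resize(c,(800,600),interpolation=cv2.INTER_CUBIC)); print(s["position"])
E
```

```text
time_s: 15.17
position: [0.3845, 0.0058, 0.3694]
tcp_rot: [[0.978, 0.209, -0.0], [0.209, -0.978, 0.0], [-0.0, -0.0, -1.0]]
force: [0.5, 0.5, 0.7]
opening: 0.998
grasp_force: 0.0
seat 0.61 265 101 [0.4647 0.0045 0.0227]
seat 0.36 415 238 [ 0.4263 -0.0345  0.4208]
pivot 0.55 32 164 [0.2992 0.334  0.0273]
pivot 0.51 384 167 [ 0.4064 -0.2014  0.0144]
tail 0.61 346 32 [ 0.5402 -0.0533  0.1717]
655 [0.46123196 0.00427874] 0.0016813830072942848
[25 27 26 26 25 29 27  1  0  0  0  0  0 22 29 29 32 32 30 32 31 32 28 30
 27  1  0  0  0  0  0 17 25 23 24 25]
disc [383.4, 166.3] [381.9 167.3] [37.3 40. ] [ 0.4049 -0.1995  0.012 ]
seat 0.86 264 103 [0.4618 0.0042 0.022 ]
tail 0.8 344 33 [ 0.5386 -0.0524  0.1734]
tail 0.66 508 121 [ 0.5116 -0.3545  0.0277]
tail 0.17 264 103 [0.4618 0.0042 0.022 ]
658 [0.46127107 0.00412779] 0.001676534245333615
[24 27 27 26 26 28 26  1  0  0  0  0  0 21 29 33 30 32 31 30 29 32 28 25
 25  2  0  0  0  0  0 19 28 28 26 25]
disc [380.4, 167.2] [381.3 167.1] [37.2 40.2] [ 0.4049 -0.1994  0.012 ]
[0.38455901 0.00500499 0.36952151]
```

View pics/w5c.png

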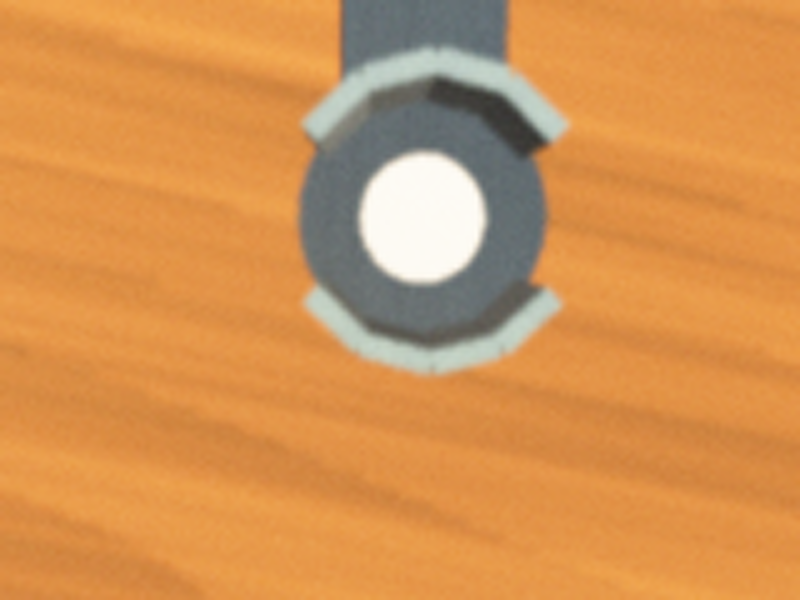

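The rim arcs show gaps to the left and right, so the barrel axis is about (0.4615, 0.0042) and the seat yaw about 12°. Now the lens.

```bash
python3 -m handwheel '[[0.035,-0.04,0,0,0,0],[0.035,-0.08,0,0,0,0],[0.035,-0.12,0,0,0,0],[0.035,-0.16,0,0,0,0],[0.035,-0.2,0,0,0,0],[0.035,-0.24,-0.02,0,0,0],[0.035,-0.28,-0.04,0,0,0],[0.035,-0.31,-0.06,0,0,0]]' 1
python3 -m handwheel '[[0,-0.035,0,0,0,0],[0,-0.062,0,0,0,0],[0,-0.062,0,0,0,0],[0,-0.062,0,0,0,0],[0,-0.062,0,0,0,0],[0,-0.062,0,0,0,0],[0,-0.062,0,0,0,0],[0,-0.062,0,0,0,0]]'
cat >> h.py <<'E'
def parts():
    s,p,d=cap("wrist")
    for q,z in (("lens_c",.02),("spacer_c",.02),("filter1_c",.012)):
        r=[x for x in models.tip_of(q,"wrist") if x["conf"]>.3]; print(q,[round(x["conf"],2) for x in r]); discs(p,"wrist",s,[z]*len(r),[x["position"] for x in r])
    print(s["position"],s["time_s"]); return s,p,d
E
python3 - <<'E'
from h import *
s,p,d=parts(); cv2.imwrite("pics/w6.png",p)
E
```

```text
time_s: 16.33
position: [0.4197, -0.3064, 0.3111]
tcp_rot: [[0.979, 0.205, 0.002], [0.205, -0.979, -0.003], [0.002, 0.003, -1.0]]
force: [0.2, -1.1, -1.0]
opening: 0.997
grasp_force: 0.0
time_s: 17.0
position: [0.4198, -0.3643, 0.3113]
tcp_rot: [[0.978, 0.208, 0.0], [0.208, -0.978, -0.0], [0.0, 0.0, -1.0]]
force: [0.4, 0.0, -0.2]
opening: 1.002
grasp_force: 0.0
lens_c [0.61]
disc [272.2, 86.4] [270.4  86.4] [46.3 49. ] [ 0.5179 -0.367   0.02  ]
spacer_c [0.94]
disc [251.0, 161.1] [250.9 163.8] [43.3 43.6] [ 0.4139 -0.3631  0.02  ]
filter1_c [0.76]
disc [136.3, 143.7] [133.9 144.6] [42.6 46.3] [ 0.4052 -0.2005  0.012 ]
[ 0.41976485 -0.3642638   0.31132621] 17.0
```

View pics/w6.png

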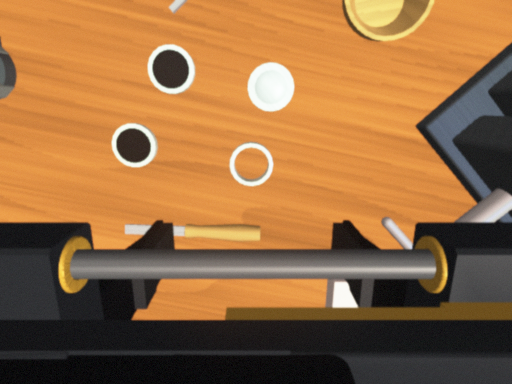

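The lens (270,86) and spacer (251,163) agree with the earlier fits. Descending on the lens.

```bash
python3 -m handwheel '[[0.04,-0.003,-0.01,0,0,0],[0.08,-0.003,-0.02,0,0,0],[0.098,-0.003,-0.05,0,0,0],[0.098,-0.003,-0.09,0,0,0],[0.098,-0.003,-0.13,0,0,0],[0.098,-0.003,-0.16,0,0,0],[0.098,-0.003,-0.18,0,0,0],[0.098,-0.003,-0.2,0,0,0]]'
python3 -m handwheel '[[0,0,-0.02,0,0,0],[0,0,-0.04,0,0,0],[0,0,-0.055,0,0,0],[0,0,-0.068,0,0,0],[0,0,-0.074,0,0,0],[0,0,-0.074,0,0,0],[0,0,-0.074,0,0,0],[0,0,-0.074,0,0,0]]'
```

```text
time_s: 17.87
position: [0.5172, -0.3676, 0.1087]
tcp_rot: [[0.978, 0.207, -0.002], [0.207, -0.978, 0.002], [-0.001, -0.002, -1.0]]
force: [0.2, -0.4, -0.1]
opening: 0.998
grasp_force: 0.0
time_s: 18.53
position: [0.5182, -0.369, 0.0379]
tcp_rot: [[0.978, 0.206, 0.002], [0.206, -0.978, -0.001], [0.001, 0.002, -1.0]]
force: [0.5, -0.1, 0.2]
opening: 0.998
grasp_force: 0.0
```

```bash
python3 -m handwheel '[[0,0.001,-0.001,0,0,0],[0,0.001,-0.001,0,0,0],[0,0.001,-0.001,0,0,0],[0,0.001,-0.001,0,0,0],[0,0.001,-0.001,0,0,0],[0,0.001,-0.001,0,0,0],[0,0.001,-0.001,0,0,0],[0,0.001,-0.001,0,0,0]]' -1
python3 -m handwheel '[[0,0,0,0,0,0],[0,0,0,0,0,0],[0,0,0.02,0,0,0],[0,0,0.05,0,0,0],[0,0,0.09,0,0,0],[0,0,0.13,0,0,0],[0,0,0.16,0,0,0],[0,0,0.16,0,0,0]]'
```

```text
time_s: 19.2
position: [0.5176, -0.3675, 0.0362]
tcp_rot: [[0.979, 0.206, 0.0], [0.206, -0.979, -0.0], [0.0, 0.0, -1.0]]
force: [-0.3, 0.5, 1.3]
opening: 0.681
grasp_force: 30.0
time_s: 19.87
position: [0.5207, -0.3703, 0.2031]
tcp_rot: [[0.978, 0.206, 0.01], [0.206, -0.978, -0.01], [0.008, 0.012, -1.0]]
force: [0.9, -1.2, 0.1]
opening: 0.683
grasp_force: 30.0
```

```bash
python3 -m handwheel '[[-0.02,0.03,0,0,0,0],[-0.04,0.07,0,0,0,0],[-0.056,0.105,0,0,0,0],[-0.056,0.14,0,0,0,0],[-0.056,0.18,0,0,0,0],[-0.056,0.22,0,0,0,0],[-0.056,0.26,0,0,0,0],[-0.056,0.29,0,0,0,0]]'
python3 -m handwheel '[[0,0.03,0,0,0,0],[0,0.055,0,0,0,0],[0,0.072,0,0,0,0],[0,0.082,0,0,0,0],[0,0.082,0,0,0,0],[0,0.082,0,0,0,0],[0,0.082,0,0,0,0],[0,0.082,0,0,0,0]]'
```

```text
time_s: 20.53
position: [0.4598, -0.0743, 0.195]
tcp_rot: [[0.978, 0.207, -0.003], [0.207, -0.978, 0.002], [-0.002, -0.002, -1.0]]
force: [0.8, 0.5, -1.0]
opening: 0.68
grasp_force: 30.0
time_s: 21.2
position: [0.4619, 0.0035, 0.1958]
tcp_rot: [[0.979, 0.205, 0.0], [0.205, -0.979, -0.0], [0.0, 0.0, -1.0]]
force: [0.6, 0.1, -1.7]
opening: 0.677
grasp_force: 30.0
```

```bash
python3 -m handwheel '[[0,0.0005,-0.02,0,0,0],[0,0.0005,-0.04,0,0,0],[0,0.0005,-0.05,0,0,0],[0,0.0005,-0.06,0,0,0],[0,0.0005,-0.066,0,0,0],[0,0.0005,-0.07,0,0,0],[0,0.0005,-0.072,0,0,0],[0,0.0005,-0.072,0,0,0]]'
python3 -m handwheel '[[0,0,-0.006,0,0,0],[0,0,-0.012,0,0,0],[0,0,-0.018,0,0,0],[0,0,-0.024,0,0,0],[0,0,-0.024,0,0,0],[0,0,-0.024,0,0,0],[0,0,-0.024,0,0,0],[0,0,-0.024,0,0,0]]'
```

```text
time_s: 21.87
position: [0.4616, 0.0048, 0.1238]
tcp_rot: [[0.979, 0.206, -0.0], [0.206, -0.979, 0.0], [-0.0, -0.0, -1.0]]
force: [-0.1, 0.2, -1.2]
opening: 0.674
grasp_force: 30.0
time_s: 22.53
position: [0.4617, 0.0051, 0.1]
tcp_rot: [[0.978, 0.206, 0.0], [0.206, -0.978, -0.0], [0.0, 0.0, -1.0]]
force: [-0.5, -0.0, -1.1]
opening: 0.678
grasp_force: 30.0
```

No contact forces so far. Continuing down and releasing.

```bash
python3 -m handwheel '[[0,0,-0.008,0,0,0],[0,0,-0.016,0,0,0],[0,0,-0.024,0,0,0],[0,0,-0.032,0,0,0],[0,0,-0.037,0,0,0],[0,0,-0.040,0,0,0],[0,0,-0.041,0,0,0],[0,0,-0.041,0,0,0]]'
python3 -m handwheel '[[0,0,0,0,0,0],[0,0,0,0,0,0],[0,0,0,0,0,0],[0,0,0,0,0,0],[0,0,0,0,0,0],[0,0,0,0,0,0],[0,0,0,0,0,0],[0,0,0.005,0,0,0]]' 0.8
```

```text
time_s: 23.2
position: [0.4614, 0.0051, 0.0585]
tcp_rot: [[0.978, 0.206, -0.001], [0.206, -0.978, 0.0], [-0.001, -0.0, -1.0]]
force: [0.5, 0.7, -1.1]
opening: 0.679
grasp_force: 30.0
time_s: 23.87
position: [0.4611, 0.0052, 0.0636]
tcp_rot: [[0.979, 0.206, -0.001], [0.206, -0.979, 0.0], [-0.001, -0.001, -1.0]]
force: [-0.1, 0.9, -0.3]
opening: 0.902
grasp_force: 0.0
```

```bash
python3 -m handwheel '[[0,0,0.02,0,0,0],[0,0,0.05,0,0,0],[0,0,0.09,0,0,0],[0,0,0.13,0,0,0],[0,0,0.17,0,0,0],[0,0,0.21,0,0,0],[-0.03,0,0.24,0,0,0],[-0.06,0,0.24,0,0,0]]' 1
python3 - <<'E'
from h import *
s,p,d,C=look("wrist",["lens_c"],"w7.png"); discs(p,"wrist",s,[.04],[r["position"] for r in models.tip_of("lens_c","wrist")[:1]])
m=np.hypot(C[...,0]-.4615,C[...,1]-.0042)<.027; print("plane z",np.median(C[m],0),s["position"])
cv2.imwrite("pics/w7c.png",cv2.resize(p[60:210,150:350],(800,600),interpolation=cv2.INTER_CUBIC))
E
```

```text
time_s: 24.53
position: [0.4056, 0.004, 0.3099]
tcp_rot: [[0.978, 0.207, 0.015], [0.207, -0.978, -0.004], [0.014, 0.007, -1.0]]
force: [-0.5, -1.1, -0.1]
opening: 1.0
grasp_force: 0.0
lens_c 0.79 258 122 [0.4615 0.0072 0.0487]
disc [257.5, 121.9] [261.  125.5] [65.2 77.2] [0.4579 0.0022 0.04  ]
plane z [0.44607306 0.00401213 0.37211326] [0.40560171 0.00400286 0.30993664]
```

View pics/w7c.png

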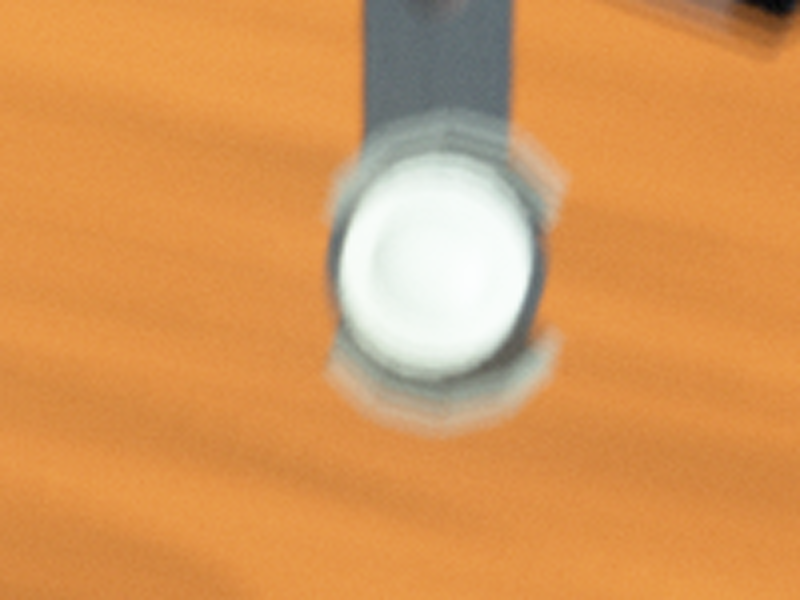

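The lens lies flat in the barrel, centred at about (258,122), dome up. On to the spacer.

```bash
python3 -m handwheel '[[0,-0.04,0,0,0,0],[0,-0.08,0,0,0,0],[0,-0.12,0,0,0,0],[0,-0.16,0,0,0,0],[0,-0.2,0,0,0,0],[-0.01,-0.24,0,0,0,0],[-0.02,-0.28,0,0,0,0],[-0.03,-0.31,0,0,0,0]]' 1
python3 -m handwheel '[[0,-0.035,0,0,0,0],[0,-0.055,0,0,0,0],[0,-0.055,0,0,0,0],[0,-0.055,0,0,0,0],[0,-0.055,0,0,0,0],[0,-0.055,0,0,0,0],[0,-0.055,0,0,0,0],[0,-0.055,0,0,0,0]]'
python3 - <<'E'
from h import *
parts()
E
```

```text
time_s: 25.35
position: [0.3715, -0.3088, 0.3033]
tcp_rot: [[0.979, 0.205, 0.0], [0.205, -0.979, -0.001], [0.0, 0.001, -1.0]]
force: [0.8, -0.2, -0.4]
opening: 0.995
grasp_force: 0.0
time_s: 26.02
position: [0.3718, -0.3588, 0.304]
tcp_rot: [[0.978, 0.208, -0.0], [0.208, -0.978, 0.0], [-0.0, -0.0, -1.0]]
force: [0.1, 0.3, 0.9]
opening: 1.002
grasp_force: 0.0
lens_c []
spacer_c [0.6]
disc [261.6, 128.9] [262.6 130.4] [45.4 46.1] [ 0.4137 -0.3632  0.02  ]
filter1_c [0.9]
disc [141.5, 114.4] [140.3 110.4] [44.9 49.1] [ 0.4051 -0.2004  0.012 ]
[ 0.37181848 -0.35877993  0.30403336] 26.0167
```

```bash
python3 -m handwheel '[[0.02,-0.004,-0.02,0,0,0],[0.042,-0.004,-0.04,0,0,0],[0.042,-0.004,-0.08,0,0,0],[0.042,-0.004,-0.12,0,0,0],[0.042,-0.004,-0.15,0,0,0],[0.042,-0.004,-0.18,0,0,0],[0.042,-0.004,-0.2,0,0,0],[0.042,-0.004,-0.21,0,0,0]]'
python3 -m handwheel '[[0,0,-0.02,0,0,0],[0,0,-0.035,0,0,0],[0,0,-0.05,0,0,0],[0,0,-0.06,0,0,0],[0,0,-0.062,0,0,0],[0,0,-0.062,0,0,0],[0,0,-0.062,0,0,0],[0,0,-0.062,0,0,0]]'
python3 -m handwheel '[[0,0,0,0,0,0],[0,0,0,0,0,0],[0,0,0,0,0,0],[0,0,0,0,0,0],[0,0,0,0,0,0],[0,0,0,0,0,0],[0,0,0,0,0,0],[0,0,0,0,0,0]]' -1
```

```text
time_s: 26.88
position: [0.4126, -0.3625, 0.0911]
tcp_rot: [[0.978, 0.206, -0.003], [0.206, -0.978, 0.004], [-0.002, -0.005, -1.0]]
force: [-0.5, 0.7, -0.4]
opening: 0.999
grasp_force: 0.0
time_s: 27.55
position: [0.4141, -0.3645, 0.0329]
tcp_rot: [[0.978, 0.206, 0.001], [0.206, -0.978, -0.002], [0.001, 0.002, -1.0]]
force: [0.1, 0.1, -0.5]
opening: 0.997
grasp_force: 0.0
time_s: 28.22
position: [0.4136, -0.3639, 0.0321]
tcp_rot: [[0.979, 0.206, 0.0], [0.206, -0.979, -0.0], [0.0, 0.0, -1.0]]
force: [-0.6, 0.5, 2.8]
opening: 0.687
grasp_force: 30.0
```

```bash
python3 -m handwheel '[[0,0,0.02,0,0,0],[0,0,0.06,0,0,0],[0,0,0.10,0,0,0],[0,0,0.14,0,0,0],[0,0.02,0.165,0,0,0],[0.01,0.05,0.165,0,0,0],[0.02,0.09,0.165,0,0,0],[0.03,0.13,0.165,0,0,0]]'
python3 -m handwheel '[[0.018,0.04,0,0,0,0],[0.018,0.08,0,0,0,0],[0.018,0.12,0,0,0,0],[0.018,0.16,0,0,0,0],[0.018,0.19,0,0,0,0],[0.018,0.215,0,0,0,0],[0.018,0.232,0,0,0,0],[0.018,0.238,0,0,0,0]]'
python3 -m handwheel '[[0,0,0,0,0,0],[0,0,0,0,0,0],[0,0,-0.02,0,0,0],[0,0,-0.04,0,0,0],[0,0,-0.05,0,0,0],[0,0,-0.053,0,0,0],[0,0,-0.053,0,0,0],[0,0,-0.053,0,0,0]]'
```

```text
time_s: 28.88
position: [0.4438, -0.2334, 0.1976]
tcp_rot: [[0.979, 0.204, 0.002], [0.204, -0.979, -0.001], [0.001, 0.001, -1.0]]
force: [1.3, 0.5, -1.1]
opening: 0.684
grasp_force: 30.0
time_s: 29.55
position: [0.4606, 0.0066, 0.1967]
tcp_rot: [[0.978, 0.209, -0.001], [0.209, -0.978, 0.001], [-0.001, -0.001, -1.0]]
force: [-0.1, -0.5, -0.7]
opening: 0.687
grasp_force: 30.0
time_s: 30.22
position: [0.4621, 0.0031, 0.1441]
tcp_rot: [[0.979, 0.205, 0.001], [0.205, -0.979, -0.0], [0.001, 0.0, -1.0]]
force: [-0.1, 0.5, -1.0]
opening: 0.684
grasp_force: 30.0
```

```bash
python3 -m handwheel '[[-0.0005,0.0015,0,0,0,0],[-0.0005,0.0015,-0.006,0,0,0],[-0.0005,0.0015,-0.012,0,0,0],[-0.0005,0.0015,-0.018,0,0,0],[-0.0005,0.0015,-0.024,0,0,0],[-0.0005,0.0015,-0.03,0,0,0],[-0.0005,0.0015,-0.03,0,0,0],[-0.0005,0.0015,-0.03,0,0,0]]'
python3 -m handwheel '[[0,0,-0.008,0,0,0],[0,0,-0.016,0,0,0],[0,0,-0.024,0,0,0],[0,0,-0.032,0,0,0],[0,0,-0.036,0,0,0],[0,0,-0.039,0,0,0],[0,0,-0.039,0,0,0],[0,0,-0.039,0,0,0]]'
python3 -m handwheel '[[0,0,0,0,0,0],[0,0,0,0,0,0],[0,0,0,0,0,0],[0,0,0,0,0,0],[0,0,0,0,0,0],[0,0,0,0,0,0],[0,0,0,0,0,0],[0,0,0.005,0,0,0]]' 0.8
```

```text
time_s: 30.88
position: [0.4609, 0.0056, 0.1134]
tcp_rot: [[0.978, 0.206, -0.001], [0.206, -0.978, 0.0], [-0.001, -0.0, -1.0]]
force: [1.2, 0.4, -0.8]
opening: 0.687
grasp_force: 30.0
time_s: 31.55
position: [0.4609, 0.0056, 0.0747]
tcp_rot: [[0.978, 0.206, -0.001], [0.206, -0.978, 0.0], [-0.001, -0.0, -1.0]]
force: [0.8, -0.7, -0.9]
opening: 0.685
grasp_force: 30.0
time_s: 32.22
position: [0.4606, 0.0057, 0.0795]
tcp_rot: [[0.978, 0.206, -0.002], [0.206, -0.978, 0.0], [-0.001, -0.001, -1.0]]
force: [0.2, 0.7, 0.5]
opening: 0.899
grasp_force: 0.0
```

Check the spacer, then go on to filter A at about (0.405, -0.200).

```bash
python3 -m handwheel '[[0,0,0.03,0,0,0],[0,0,0.06,0,0,0],[0,0,0.1,0,0,0],[0,0,0.14,0,0,0],[0,0,0.18,0,0,0],[-0.03,0,0.22,0,0,0],[-0.06,0,0.23,0,0,0],[-0.06,0,0.23,0,0,0]]' 1
cat >> h.py <<'E'
def inb(zlo,zhi):
    s,p,d=cap("wrist"); C=cloud("wrist",d,s)
    m=(np.hypot(C[...,0]-.4615,C[...,1]-.0045)<.036)&(C[...,2]>zlo)&(C[...,2]<zhi); q=C[m]
    A=np.c_[q[:,:2]-[.4615,.0045],np.ones(len(q))]; k=np.linalg.lstsq(A,q[:,2],rcond=None)[0]
    print("inb n",len(q),"mean",q.mean(0).round(4),"tilt",k[:2].round(3),"z",k[2].round(4))
    h,e=np.histogram(C[np.hypot(C[...,0]-.4615,C[...,1]-.0045)<.026][:,2],bins=np.arange(0,.14,.005)); print(h)
E
python3 - <<'E'
from h import *
inb(.05,.072)
E
python3 -m handwheel '[[0,-0.04,0,0,0,0],[0,-0.08,0,0,0,0],[-0.01,-0.12,0,0,0,0],[-0.02,-0.16,0,0,0,0],[-0.03,-0.19,0,0,0,0],[-0.03,-0.2,0,0,0,0],[-0.03,-0.2,0,0,0,0],[-0.03,-0.2,0,0,0,0]]'
python3 -m handwheel '[[0,0,0,0,0,0],[0,0,0,0,0,0],[0,0,0,0,0,0],[0,0,0,0,0,0],[0,0,0,0,0,0],[0,0,0,0,0,0],[0,0,0,0,0,0],[0,0,0,0,0,0]]'
python3 - <<'E'
from h import *
parts()
E
```

```text
time_s: 32.88
position: [0.3967, 0.0065, 0.3133]
tcp_rot: [[0.978, 0.207, 0.002], [0.207, -0.978, -0.001], [0.001, 0.001, -1.0]]
force: [-0.1, 0.6, -0.6]
opening: 1.003
grasp_force: 0.0
inb n 932 mean [0.4607 0.0039 0.0607] tilt [0.001 0.011] z 0.0607
[  0   0   0   0   0   0   0   9 594 598  29  62 226   0   0   0   0   0
   0   0   0   0   0   0   0   0   0   0]
time_s: 33.6
position: [0.3711, -0.1941, 0.3092]
tcp_rot: [[0.979, 0.205, -0.001], [0.205, -0.979, 0.002], [-0.0, -0.002, -1.0]]
force: [-0.1, 0.4, -0.1]
opening: 0.998
grasp_force: 0.0
time_s: 34.27
position: [0.3711, -0.1943, 0.31]
tcp_rot: [[0.978, 0.207, 0.0], [0.207, -0.978, -0.0], [0.0, 0.0, -1.0]]
force: [0.3, 0.3, -0.1]
opening: 1.0
grasp_force: 0.0
lens_c [0.69]
disc [107.3, 56.8] [91.4 49.9] [ 78.8 112.6] [0.4654 0.0316 0.02  ]
spacer_c [0.72]
disc [101.5, 50.6] [91.4 49.9] [ 78.8 112.6] [0.4654 0.0316 0.02  ]
filter1_c [0.55]
disc [264.5, 137.5] [261.8 135.9] [43.9 44.7] [ 0.4048 -0.2     0.012 ]
[ 0.371094   -0.19430207  0.3099691 ] 34.2667
```

The spacer lies flat with its top at 60.7 mm. Picking filter A.

```bash
python3 -m handwheel '[[0.02,-0.0055,-0.02,0,0,0],[0.034,-0.0055,-0.04,0,0,0],[0.034,-0.0055,-0.08,0,0,0],[0.034,-0.0055,-0.12,0,0,0],[0.034,-0.0055,-0.16,0,0,0],[0.034,-0.0055,-0.19,0,0,0],[0.034,-0.0055,-0.21,0,0,0],[0.034,-0.0055,-0.22,0,0,0]]'
python3 -m handwheel '[[0,0,-0.02,0,0,0],[0,0,-0.035,0,0,0],[0,0,-0.05,0,0,0],[0,0,-0.058,0,0,0],[0,0,-0.061,0,0,0],[0,0,-0.061,0,0,0],[0,0,-0.061,0,0,0],[0,0,-0.061,0,0,0]]'
python3 -m handwheel '[[0,0,0,0,0,0],[0,0,0,0,0,0],[0,0,0,0,0,0],[0,0,0,0,0,0],[0,0,0,0,0,0],[0,0,0,0,0,0],[0,0,0,0,0,0],[0,0,0,0,0,0]]' -1
```

```text
time_s: 35.13
position: [0.4039, -0.1991, 0.0872]
tcp_rot: [[0.979, 0.206, -0.004], [0.206, -0.979, 0.003], [-0.003, -0.004, -1.0]]
force: [0.0, 0.0, 0.8]
opening: 0.998
grasp_force: 0.0
time_s: 35.8
position: [0.4055, -0.2002, 0.0296]
tcp_rot: [[0.978, 0.206, 0.001], [0.206, -0.978, -0.001], [0.001, 0.001, -1.0]]
force: [-0.2, 0.2, 0.3]
opening: 0.996
grasp_force: 0.0
time_s: 36.47
position: [0.4051, -0.1999, 0.0291]
tcp_rot: [[0.978, 0.206, 0.0], [0.206, -0.978, -0.0], [0.0, 0.0, -1.0]]
force: [0.4, -0.4, 1.8]
opening: 0.68
grasp_force: 30.0
```

```bash
python3 -m handwheel '[[0,0,0.03,0,0,0],[0,0,0.07,0,0,0],[0,0,0.11,0,0,0],[0.01,0.02,0.15,0,0,0],[0.02,0.05,0.15,0,0,0],[0.04,0.09,0.15,0,0,0],[0.0565,0.13,0.15,0,0,0],[0.0565,0.16,0.15,0,0,0]]'
python3 -m handwheel '[[0,0.025,0,0,0,0],[0,0.037,0,0,0,0],[0,0.0445,0,0,0,0],[0,0.0445,0,0,0,0],[0,0.0445,0,0,0,0],[0,0.0445,-0.02,0,0,0],[0,0.0445,-0.035,0,0,0],[0,0.0445,-0.035,0,0,0]]'
python3 -m handwheel '[[0,0,0,0,0,0],[0,0,-0.01,0,0,0],[0,0,-0.02,0,0,0],[0,0,-0.03,0,0,0],[0,0,-0.04,0,0,0],[0,0,-0.05,0,0,0],[0,0,-0.052,0,0,0],[0,0,-0.052,0,0,0]]'
```

```text
time_s: 37.13
position: [0.4645, -0.0386, 0.1796]
tcp_rot: [[0.979, 0.206, 0.005], [0.206, -0.979, -0.001], [0.005, 0.002, -1.0]]
force: [1.0, -0.4, -1.0]
opening: 0.677
grasp_force: 30.0
time_s: 37.8
position: [0.4602, 0.0036, 0.142]
tcp_rot: [[0.979, 0.204, -0.005], [0.204, -0.979, 0.001], [-0.004, -0.002, -1.0]]
force: [0.3, 0.2, -0.1]
opening: 0.678
grasp_force: 30.0
time_s: 38.47
position: [0.4619, 0.004, 0.0921]
tcp_rot: [[0.979, 0.205, 0.0], [0.205, -0.979, -0.0], [0.0, 0.0, -1.0]]
force: [-0.2, 0.0, -0.6]
opening: 0.681
grasp_force: 30.0
```

```bash
python3 -m handwheel '[[0,0,0,0,0,0],[0,0,0,0,0,0],[0,0,0,0,0,0],[0,0,0,0,0,0],[0,0,0,0,0,0],[0,0,0,0,0,0],[0,0,0,0,0,0],[0,0,0.005,0,0,0]]' 0.8
python3 -m handwheel '[[0,0,0.03,0,0,0],[0,0,0.06,0,0,0],[0,0,0.1,0,0,0],[0,0,0.14,0,0,0],[0,0,0.18,0,0,0],[-0.03,0,0.21,0,0,0],[-0.06,0,0.21,0,0,0],[-0.06,0,0.21,0,0,0]]' 1
python3 - <<'E'
from h import *
inb(.06,.085)
E
python3 -m handwheel '[[0,-0.04,0,0,0,0],[0.02,-0.08,0,0,0,0],[0.04,-0.12,0,0,0,0],[0.06,-0.16,0,0,0,0],[0.06,-0.2,0,0,0,0],[0.06,-0.23,0,0,0,0],[0.06,-0.23,0,0,0,0],[0.06,-0.23,0,0,0,0]]'
python3 -m handwheel '[[0,0,0,0,0,0],[0,0,0,0,0,0],[0,0,0,0,0,0],[0,0,0,0,0,0],[0,0,0,0,0,0],[0,0,0,0,0,0],[0,0,0,0,0,0],[0,0,0,0,0,0]]'
python3 - <<'E'
from h import *
parts()
E
```

```text
time_s: 39.13
position: [0.461, 0.0047, 0.0965]
tcp_rot: [[0.978, 0.206, -0.002], [0.206, -0.978, 0.0], [-0.002, -0.001, -1.0]]
force: [0.1, 0.0, 0.8]
opening: 0.894
grasp_force: 0.0
time_s: 39.8
position: [0.3961, 0.0058, 0.3082]
tcp_rot: [[0.978, 0.207, -0.003], [0.207, -0.978, 0.0], [-0.002, -0.001, -1.0]]
force: [-0.5, 1.1, -1.2]
opening: 1.0
grasp_force: 0.0
inb n 2440 mean [0.4612 0.0041 0.0736] tilt [ 0.012 -0.016] z 0.0736
[   0    0    0    0    0    0    0    0    0    0    0    0    0    0
 1496  178    0    0    0    0    0    0    0    0    0    0    0    0]
time_s: 40.52
position: [0.4618, -0.2275, 0.3059]
tcp_rot: [[0.979, 0.203, -0.001], [0.203, -0.979, 0.001], [-0.001, -0.001, -1.0]]
force: [-0.5, -0.4, -0.5]
opening: 1.003
grasp_force: 0.0
time_s: 41.18
position: [0.4616, -0.2252, 0.307]
tcp_rot: [[0.978, 0.207, 0.0], [0.207, -0.978, -0.0], [0.0, 0.0, -1.0]]
force: [-0.3, 0.1, -0.1]
opening: 0.998
grasp_force: 0.0
lens_c []
spacer_c []
filter1_c [0.93]
disc [59.9, 125.2] [ 52.  126.8] [ 72.1 102.4] [0.4492 0.0475 0.012 ]
[ 0.46161229 -0.22519808  0.30704265] 41.1833
```

Filter A is flat. The network missed filter B here, so I'll check for white discs directly.

```bash
python3 - <<'E'
from h import *
s,p,d=cap("wrist"); cv2.imwrite("pics/w8.png",p)
h=cv2.cvtColor(p,cv2.COLOR_BGR2HSV); m=((h[...,1]<70)&(h[...,2]>130)).astype(np.uint8)
for c in cv2.findContours(m,cv2.RETR_EXTERNAL,cv2.CHAIN_APPROX_NONE)[0]:
    if len(c)>60:
        e=cv2.fitEllipse(cv2.convexHull(c)); print(np.round(e[0]),np.round(e[1]),ray_z("wrist",e[0],.012,s).round(4))
print([ (r["conf"],r["position"]) for r in models.tip_of("filter1_c","wrist")])
s,p,d,C=look("top",["filter1_c"])
E
```

```text
[258. 269.] [ 11. 444.] [ 0.2993 -0.2684  0.012 ]
[268. 124.] [45. 46.] [ 0.5129 -0.236   0.012 ]
[ 55. 127.] [ 74. 109.] [0.4499 0.0431 0.012 ]
[308.  37.] [ 11. 104.] [ 0.6275 -0.2619  0.012 ]
[(0.79, [64.5, 128.2])]
filter1_c 0.74 248 209 [ 0.4671 -0.0009  0.0715]
```

View pics/w8.png

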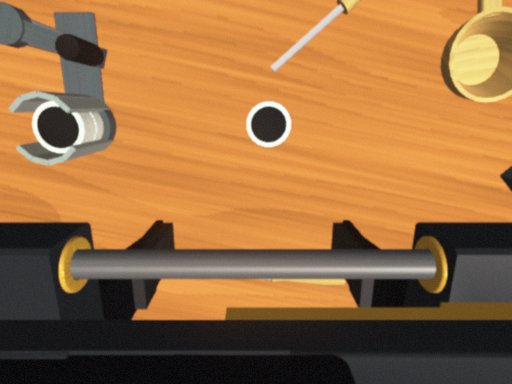

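Filter B sits undisturbed at (268,124), and the stack with filter A is visible in the barrel at (57,127).

```bash
python3 -m handwheel '[[0.03,-0.0108,-0.02,0,0,0],[0.0515,-0.0108,-0.04,0,0,0],[0.0515,-0.0108,-0.08,0,0,0],[0.0515,-0.0108,-0.12,0,0,0],[0.0515,-0.0108,-0.16,0,0,0],[0.0515,-0.0108,-0.19,0,0,0],[0.0515,-0.0108,-0.21,0,0,0],[0.0515,-0.0108,-0.22,0,0,0]]'
python3 -m handwheel '[[0,0,-0.02,0,0,0],[0,0,-0.035,0,0,0],[0,0,-0.048,0,0,0],[0,0,-0.056,0,0,0],[0,0,-0.058,0,0,0],[0,0,-0.058,0,0,0],[0,0,-0.058,0,0,0],[0,0,-0.058,0,0,0]]'
python3 -m handwheel '[[0,0,0,0,0,0],[0,0,0,0,0,0],[0,0,0,0,0,0],[0,0,0,0,0,0],[0,0,0,0,0,0],[0,0,0,0,0,0],[0,0,0,0,0,0],[0,0,0,0,0,0]]' -1
```

```text
time_s: 42.25
position: [0.5115, -0.2352, 0.0837]
tcp_rot: [[0.979, 0.206, -0.005], [0.206, -0.979, 0.003], [-0.004, -0.004, -1.0]]
force: [0.1, 0.8, 0.7]
opening: 0.998
grasp_force: 0.0
time_s: 42.92
position: [0.5137, -0.2367, 0.03]
tcp_rot: [[0.978, 0.206, 0.002], [0.206, -0.978, -0.001], [0.001, 0.002, -1.0]]
force: [-0.2, -0.1, -0.3]
opening: 1.002
grasp_force: 0.0
time_s: 43.58
position: [0.5131, -0.2362, 0.029]
tcp_rot: [[0.978, 0.206, 0.0], [0.206, -0.978, -0.0], [0.0, 0.0, -1.0]]
force: [0.0, -0.1, 1.9]
opening: 0.671
grasp_force: 30.0
```

```bash
python3 -m handwheel '[[0,0,0.03,0,0,0],[0,0,0.07,0,0,0],[0,0,0.11,0,0,0],[-0.02,0.02,0.15,0,0,0],[-0.035,0.05,0.15,0,0,0],[-0.0517,0.09,0.15,0,0,0],[-0.0517,0.13,0.15,0,0,0],[-0.0517,0.17,0.15,0,0,0]]'
python3 -m handwheel '[[0,0.035,0,0,0,0],[0,0.06,0,0,0,0],[0,0.0705,0,0,0,0],[0,0.0705,0,0,0,0],[0,0.0705,0,0,0,0],[0,0.0705,-0.02,0,0,0],[0,0.0705,-0.03,0,0,0],[0,0.0705,-0.03,0,0,0]]'
python3 -m handwheel '[[0,0,0,0,0,0],[0,0,-0.01,0,0,0],[0,0,-0.02,0,0,0],[0,0,-0.03,0,0,0],[0,0,-0.04,0,0,0],[0,0,-0.045,0,0,0],[0,0,-0.045,0,0,0],[0,0,-0.045,0,0,0]]'
```

```text
time_s: 44.25
position: [0.4596, -0.0647, 0.1792]
tcp_rot: [[0.979, 0.204, -0.001], [0.204, -0.979, 0.0], [-0.001, -0.001, -1.0]]
force: [0.7, 0.4, -0.8]
opening: 0.681
grasp_force: 30.0
time_s: 44.92
position: [0.4607, 0.0028, 0.1473]
tcp_rot: [[0.979, 0.204, -0.003], [0.204, -0.979, 0.0], [-0.003, -0.001, -1.0]]
force: [1.0, 0.2, -0.4]
opening: 0.679
grasp_force: 30.0
time_s: 45.58
position: [0.4618, 0.0037, 0.1042]
tcp_rot: [[0.979, 0.206, 0.001], [0.206, -0.979, -0.0], [0.001, 0.0, -1.0]]
force: [-0.6, 0.3, -0.4]
opening: 0.676
grasp_force: 30.0
```

```bash
python3 -m handwheel '[[0,0,-0.001,0,0,0],[0,0,-0.001,0,0,0],[0,0,-0.001,0,0,0],[0,0,-0.001,0,0,0],[0,0,-0.001,0,0,0],[0,0,-0.001,0,0,0],[0,0,-0.001,0,0,0],[0,0,0.004,0,0,0]]' 0.8
python3 -m handwheel '[[0,0,0.03,0,0,0],[0,0,0.06,0,0,0],[0,0,0.1,0,0,0],[0,0,0.14,0,0,0],[0,0,0.18,0,0,0],[-0.03,0,0.2,0,0,0],[-0.06,0,0.2,0,0,0],[-0.06,0,0.2,0,0,0]]' 1
python3 - <<'E'
from h import *
inb(.07,.096)
E
python3 -m handwheel '[[0,0.04,0,0,0,0],[0,0.08,0,0,0,0],[-0.01,0.12,0,0,0,0],[-0.02,0.16,0,0,0,0],[-0.03,0.19,0,0,0,0],[-0.03,0.2,0,0,0,0],[-0.03,0.2,0,0,0,0],[-0.03,0.2,0,0,0,0]]'
python3 -m handwheel '[[0,0,0,0,0,0],[0,0,0,0,0,0],[0,0,0,0,0,0],[0,0,0,0,0,0],[0,0,0,0,0,0],[0,0,0,0,0,0],[0,0,0,0,0,0],[0,0,0,0,0,0]]'
python3 - <<'E'
from h import *
s,p,d=parts(); cv2.imwrite("pics/w9.png",p)
E
```

```text
time_s: 46.25
position: [0.4608, 0.0044, 0.1075]
tcp_rot: [[0.978, 0.206, -0.002], [0.206, -0.978, 0.0], [-0.002, -0.001, -1.0]]
force: [0.9, 0.2, 0.8]
opening: 0.898
grasp_force: 0.0
time_s: 46.92
position: [0.3957, 0.0056, 0.3088]
tcp_rot: [[0.978, 0.207, -0.004], [0.207, -0.978, 0.0], [-0.003, -0.001, -1.0]]
force: [-1.2, 0.6, -0.3]
opening: 1.005
grasp_force: 0.0
inb n 2577 mean [0.4616 0.0036 0.0856] tilt [-0.002  0.005] z 0.0856
[   0    0    0    0    0    0    0    0    0    0    0    0    0    0
    0    0  185 1596    0    0    0    0    0    0    0    0    0    0]
time_s: 47.63
position: [0.3719, 0.2043, 0.3077]
tcp_rot: [[0.978, 0.208, 0.0], [0.208, -0.978, -0.001], [0.0, 0.001, -1.0]]
force: [0.7, -0.2, -0.4]
opening: 0.997
grasp_force: 0.0
time_s: 48.3
position: [0.3714, 0.2042, 0.3079]
tcp_rot: [[0.979, 0.206, 0.0], [0.206, -0.979, 0.0], [0.0, -0.0, -1.0]]
force: [-0.1, -0.0, -0.5]
opening: 0.999
grasp_force: 0.0
lens_c []
spacer_c []
filter1_c []
[0.37137533 0.20419795 0.30793898] 48.3
```

View pics/w9.png

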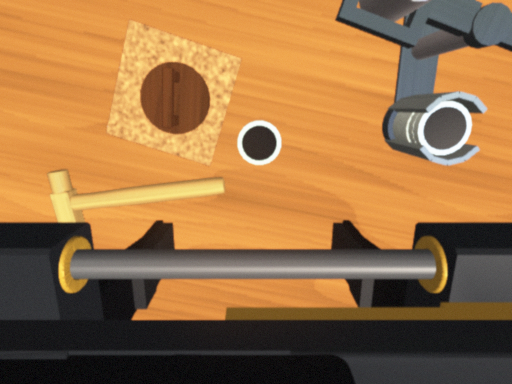

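Filter C is at (259,142), undisturbed. The stack in the barrel looks level, and the cap is on the mat.

```bash
python3 - <<'E'
from h import *
s=bot.read_state(); p=cv2.imread("pics/w9.png"); discs(p,"wrist",s,[.012],[(259,142)])
E
```

```text
disc (259, 142) [258.9 142.2] [43.9 44.7] [0.3959 0.2008 0.012 ]
```

```bash
python3 -m handwheel '[[0.0245,-0.0034,-0.02,0,0,0],[0.0245,-0.0034,-0.04,0,0,0],[0.0245,-0.0034,-0.08,0,0,0],[0.0245,-0.0034,-0.12,0,0,0],[0.0245,-0.0034,-0.16,0,0,0],[0.0245,-0.0034,-0.19,0,0,0],[0.0245,-0.0034,-0.21,0,0,0],[0.0245,-0.0034,-0.22,0,0,0]]' 0.8
python3 -m handwheel '[[0,0,-0.02,0,0,0],[0,0,-0.035,0,0,0],[0,0,-0.048,0,0,0],[0,0,-0.056,0,0,0],[0,0,-0.058,0,0,0],[0,0,-0.058,0,0,0],[0,0,-0.058,0,0,0],[0,0,-0.058,0,0,0]]'
python3 -m handwheel '[[0,0,0,0,0,0],[0,0,0,0,0,0],[0,0,0,0,0,0],[0,0,0,0,0,0],[0,0,0,0,0,0],[0,0,0,0,0,0],[0,0,0,0,0,0],[0,0,0,0,0,0]]' -1
```

```text
time_s: 49.17
position: [0.3946, 0.2006, 0.0852]
tcp_rot: [[0.978, 0.206, -0.005], [0.206, -0.978, -0.001], [-0.005, 0.0, -1.0]]
force: [0.1, 0.6, 0.2]
opening: 0.904
grasp_force: 0.0
time_s: 49.83
position: [0.3964, 0.2011, 0.0306]
tcp_rot: [[0.978, 0.206, 0.002], [0.206, -0.978, 0.0], [0.002, -0.0, -1.0]]
force: [-0.2, 0.7, 0.2]
opening: 0.901
grasp_force: 0.0
time_s: 50.5
position: [0.396, 0.2009, 0.0302]
tcp_rot: [[0.978, 0.206, 0.001], [0.206, -0.978, 0.0], [0.001, -0.0, -1.0]]
force: [-0.1, 1.1, 6.3]
opening: 0.68
grasp_force: 30.0
```

```bash
python3 -m handwheel '[[0,0,0.03,0,0,0],[0,0,0.07,0,0,0],[0,0,0.11,0,0,0],[0,-0.02,0.16,0,0,0],[0.02,-0.05,0.16,0,0,0],[0.04,-0.09,0.16,0,0,0],[0.0655,-0.13,0.16,0,0,0],[0.0655,-0.16,0.16,0,0,0]]'
python3 -m handwheel '[[0,-0.02,0,0,0,0],[0,-0.0365,0,0,0,0],[0,-0.0365,0,0,0,0],[0,-0.0365,0,0,0,0],[0,-0.0365,-0.01,0,0,0],[0,-0.0365,-0.025,0,0,0],[0,-0.0365,-0.035,0,0,0],[0,-0.0365,-0.035,0,0,0]]'
python3 -m handwheel '[[0,0,0,0,0,0],[0,0,-0.01,0,0,0],[0,0,-0.02,0,0,0],[0,0,-0.03,0,0,0],[0,0,-0.036,0,0,0],[0,0,-0.039,0,0,0],[0,0,-0.039,0,0,0],[0,0,-0.039,0,0,0]]'
```

```text
time_s: 51.17
position: [0.4655, 0.0389, 0.1909]
tcp_rot: [[0.978, 0.207, 0.007], [0.207, -0.978, -0.001], [0.007, 0.002, -1.0]]
force: [0.9, 0.4, -1.6]
opening: 0.678
grasp_force: 30.0
time_s: 51.83
position: [0.4595, 0.0061, 0.1532]
tcp_rot: [[0.978, 0.208, -0.005], [0.208, -0.978, 0.001], [-0.004, -0.002, -1.0]]
force: [-0.2, 0.2, -0.2]
opening: 0.676
grasp_force: 30.0
time_s: 52.5
position: [0.4616, 0.0046, 0.1163]
tcp_rot: [[0.978, 0.207, 0.001], [0.207, -0.978, -0.0], [0.001, 0.0, -1.0]]
force: [-0.3, 0.2, -0.8]
opening: 0.677
grasp_force: 30.0
```

```bash
python3 -m handwheel '[[0,0,-0.001,0,0,0],[0,0,-0.001,0,0,0],[0,0,-0.001,0,0,0],[0,0,-0.001,0,0,0],[0,0,-0.001,0,0,0],[0,0,-0.001,0,0,0],[0,0,-0.001,0,0,0],[0,0,0.004,0,0,0]]' 0.8
python3 -m handwheel '[[0,0,0.03,0,0,0],[0,0,0.06,0,0,0],[0,0,0.1,0,0,0],[0,0,0.14,0,0,0],[0,0,0.18,0,0,0],[-0.03,0,0.2,0,0,0],[-0.03,0,0.2,0,0,0],[-0.03,0,0.2,0,0,0]]' 1
python3 - <<'E'
from h import *
inb(.085,.11)
s,p,d,C=look("wrist",["tail","pivot","bar"],"w10.png"); np.savez("w10.npz",C=C,p=p); print(s["position"])
E
```

```text
time_s: 53.17
position: [0.4608, 0.0045, 0.1195]
tcp_rot: [[0.978, 0.206, -0.002], [0.206, -0.979, 0.0], [-0.002, -0.001, -1.0]]
force: [0.4, 0.3, 0.0]
opening: 0.902
grasp_force: 0.0
time_s: 53.83
position: [0.4307, 0.0046, 0.3215]
tcp_rot: [[0.979, 0.206, 0.003], [0.206, -0.979, -0.001], [0.003, 0.001, -1.0]]
force: [0.3, 0.3, -0.9]
opening: 0.997
grasp_force: 0.0
inb n 2696 mean [0.4608 0.0043 0.0981] tilt [0.019 0.007] z 0.0981
[   0    0    0    0    0    0    0    0    0    0    0    0    0    0
    0    0    0    0    0 1626    6    0    0    0    0    0    0    0]
tail 0.84 345 77 [ 0.5398 -0.0533  0.1723]
tail 0.22 8 202 [0.2999 0.3328 0.0265]
pivot 0.77 258 48 [0.5534 0.025  0.1332]
[0.4309054  0.00454086 0.32030832]
```

View pics/w10.png

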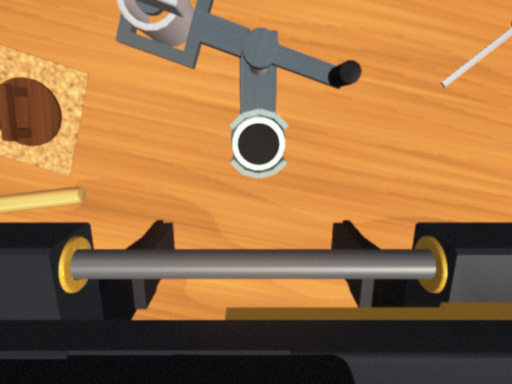

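The stack is flat at about 97 mm and centred at (259,143). The tail handle top is at (348,71) and the pivot at (260,48). Now to compute the arc.

```bash
python3 - <<'E'
from h import *
s=bot.read_state(); f=np.load("w10.npz"); C=f["C"]; box=np.zeros(C.shape[:2],bool); box[50:100,310:375]=1
m=box&(C[...,2]>.160)&(C[...,2]<.185); q=C[m]; zt=np.median(q[:,2]); ys,xs=np.nonzero(m)
e=((xs.min()+xs.max())/2,(ys.min()+ys.max())/2); print(len(q),q.mean(0),zt,e,ray_z("wrist",(np.median(xs),np.median(ys)),.17,s))
print("tail top",ray_z("wrist",(348,72),.17,s))
pv=np.array([.4615,.0042])+.095*np.array([np.cos(np.radians(12)),np.sin(np.radians(12))]); print("pivot from barrel",pv,"seen",ray_z("wrist",(260.5,47.5),.13,s))
print(bot.read_state()["joint_positions"])
E
```

```text
509 [ 0.54407312 -0.05510152  0.17125407] 0.1720833043856166 (np.float64(348.0), np.float64(72.0)) [ 0.54403631 -0.05462902  0.17      ]
tail top [ 0.54403631 -0.05462902  0.17      ]
pivot from barrel [0.55442402 0.02395161] seen [0.5541572  0.02286168 0.13      ]
[-1.43247255e+01  9.67456838e+00  1.02714907e+02  2.50114546e-03
  6.77682242e+01  6.37718584e+01]
```

```bash
python3 -m handwheel '[[0.03,-0.02,0,0,0,0],[0.06,-0.04,0,0,0,0],[0.09,-0.0595,-0.02,0,0,0],[0.113,-0.0595,-0.05,0,0,0],[0.113,-0.0595,-0.08,0,0,0],[0.113,-0.0595,-0.1,0,0,0],[0.113,-0.0595,-0.1,0,0,0],[0.113,-0.0595,-0.1,0,0,0]]' 0.2
python3 -m handwheel '[[0,0,-0.01,0,0,0],[0,0,-0.02,0,0,0],[0,0,-0.03,0,0,0],[0,0,-0.04,0,0,0],[0,0,-0.048,0,0,0],[0,0,-0.048,0,0,0],[0,0,-0.048,0,0,0],[0,0,-0.048,0,0,0]]'
python3 -m handwheel '[[0,0,0,0,0,0],[0,0,0,0,0,0],[0,0,0,0,0,0],[0,0,0,0,0,0],[0,0,0,0,0,0],[0,0,0,0,0,0],[0,0,0,0,0,0],[0,0,0,0,0,0]]' -1
```

```text
time_s: 54.75
position: [0.5436, -0.0548, 0.2178]
tcp_rot: [[0.978, 0.206, -0.005], [0.206, -0.978, 0.002], [-0.004, -0.003, -1.0]]
force: [-0.3, 0.4, 0.1]
opening: 0.613
grasp_force: 0.0
time_s: 55.42
position: [0.5446, -0.0552, 0.1721]
tcp_rot: [[0.978, 0.206, 0.001], [0.206, -0.978, -0.0], [0.0, 0.0, -1.0]]
force: [-0.5, -0.7, -0.3]
opening: 0.602
grasp_force: 0.0
time_s: 56.08
position: [0.5447, -0.0565, 0.1721]
tcp_rot: [[0.978, 0.207, 0.001], [0.207, -0.978, -0.002], [0.0, 0.003, -1.0]]
force: [-0.6, -6.3, 0.1]
opening: 0.218
grasp_force: 30.0
```

```bash
python3 - <<'E'
import numpy as np
for a0,st,n in((-97,5,8),(-57,5,8),(-17,4,8)):
    print([[*np.round(.08*np.array([np.cos(np.radians(a0+st*k))-np.cos(np.radians(a0)),np.sin(np.radians(a0+st*k))-np.sin(np.radians(a0))]),4),0,0,0,round(float(np.radians(st*k)/2),4)] for k in range(1,n+1)])
E
```

```text
[[np.float64(0.007), np.float64(-0.0005), 0, 0, 0, 0.0436], [np.float64(0.0139), np.float64(-0.0005), 0, 0, 0, 0.0873], [np.float64(0.0209), np.float64(0.0002), 0, 0, 0, 0.1309], [np.float64(0.0277), np.float64(0.0015), 0, 0, 0, 0.1745], [np.float64(0.0345), np.float64(0.0033), 0, 0, 0, 0.2182], [np.float64(0.041), np.float64(0.0058), 0, 0, 0, 0.2618], [np.float64(0.0473), np.float64(0.0088), 0, 0, 0, 0.3054], [np.float64(0.0533), np.float64(0.0123), 0, 0, 0, 0.3491]]
[[np.float64(0.0057), np.float64(0.0041), 0, 0, 0, 0.0436], [np.float64(0.011), np.float64(0.0086), 0, 0, 0, 0.0873], [np.float64(0.0159), np.float64(0.0136), 0, 0, 0, 0.1309], [np.float64(0.0203), np.float64(0.0189), 0, 0, 0, 0.1745], [np.float64(0.0243), np.float64(0.0247), 0, 0, 0, 0.2182], [np.float64(0.0277), np.float64(0.0308), 0, 0, 0, 0.2618], [np.float64(0.0306), np.float64(0.0371), 0, 0, 0, 0.3054], [np.float64(0.0329), np.float64(0.0437), 0, 0, 0, 0.3491]]
[[np.float64(0.0014), np.float64(0.0054), 0, 0, 0, 0.0349], [np.float64(0.0025), np.float64(0.0109), 0, 0, 0, 0.0698], [np.float64(0.0032), np.float64(0.0164), 0, 0, 0, 0.1047], [np.float64(0.0035), np.float64(0.022), 0, 0, 0, 0.1396], [np.float64(0.0034), np.float64(0.0276), 0, 0, 0, 0.1745], [np.float64(0.0029), np.float64(0.0331), 0, 0, 0, 0.2094], [np.float64(0.002), np.float64(0.0387), 0, 0, 0, 0.2443], [np.float64(0.0008), np.float64(0.0441), 0, 0, 0, 0.2793]]
```

```bash
python3 -m handwheel '[[0.007,-0.0005,0,0,0,0.044],[0.014,-0.0005,0,0,0,0.087],[0.021,0,0,0,0,0.131],[0.028,0.0015,0,0,0,0.175],[0.0345,0.003,0,0,0,0.218],[0.041,0.006,0,0,0,0.262],[0.047,0.009,0,0,0,0.305],[0.053,0.012,0,0,0,0.349]]'
```

```text
time_s: 56.75
position: [0.5977, -0.0447, 0.1721]
tcp_rot: [[0.614, 0.789, 0.0], [0.789, -0.614, -0.003], [-0.002, 0.002, -1.0]]
force: [-0.7, -3.8, 1.5]
opening: 0.218
grasp_force: 30.0
```

```bash
python3 -m handwheel '[[0.0055,0.004,0,0,0,0.044],[0.011,0.0085,0,0,0,0.087],[0.016,0.0135,0,0,0,0.131],[0.020,0.019,0,0,0,0.175],[0.024,0.0245,0,0,0,0.218],[0.0275,0.031,0,0,0,0.262],[0.0305,0.037,0,0,0,0.305],[0.033,0.0435,0,0,0,0.349]]'
```

```text
time_s: 57.42
position: [0.6314, -0.001, 0.1721]
tcp_rot: [[-0.037, 0.999, 0.002], [0.999, 0.037, -0.002], [-0.003, 0.002, -1.0]]
force: [0.6, -4.3, -0.1]
opening: 0.222
grasp_force: 30.0
```

```bash
python3 -m handwheel '[[0.0015,0.0055,0,0,0,0.035],[0.0025,0.011,0,0,0,0.07],[0.003,0.0165,0,0,0,0.105],[0.0035,0.022,0,0,0,0.14],[0.0035,0.0275,0,0,0,0.175],[0.003,0.033,0,0,0,0.209],[0.002,0.0385,0,0,0,0.244],[0.002,0.0385,0,0,0,0.244]]'
python3 -m handwheel '[[0,0.001,0,0,0,0],[-0.0005,0.002,0,0,0,0.012],[-0.0005,0.003,0,0,0,0.018],[-0.001,0.004,0,0,0,0.024],[-0.001,0.004,0,0,0,0.024],[-0.001,0.004,0,0,0,0.024],[-0.001,0.004,0,0,0,0.024],[-0.001,0.004,0,0,0,0.024]]'
```

```text
time_s: 58.08
position: [0.6336, 0.0385, 0.1721]
tcp_rot: [[-0.5, 0.866, 0.003], [0.866, 0.5, -0.002], [-0.003, 0.002, -1.0]]
force: [3.8, -3.4, -1.3]
opening: 0.223
grasp_force: 30.0
time_s: 58.75
position: [0.6334, 0.0389, 0.1721]
tcp_rot: [[-0.537, 0.844, 0.004], [0.843, 0.537, -0.006], [-0.007, 0.0, -1.0]]
force: [3.6, -9.9, -2.8]
opening: 0.223
grasp_force: 30.0
```

The arm is against its stop: 10 N of resistance and no more travel. Releasing and looking at the bar.

```bash
python3 -m handwheel '[[0,-0.002,0,0,0,-0.01],[0,-0.003,0,0,0,-0.02],[0,-0.003,0,0,0,-0.02],[0,-0.003,0,0,0,-0.02],[0,-0.003,0,0,0,-0.02],[0,-0.003,0,0,0,-0.02],[0,-0.003,0,0,0,-0.02],[0,-0.003,0,0,0,-0.02]]' 0
python3 -m handwheel '[[0,0,0.03,0,0,0],[0,0,0.06,0,0,0],[0,0,0.1,0,0,0],[0,0,0.14,0,0,0],[-0.03,-0.02,0.18,0,0,0],[-0.07,-0.04,0.19,0,0,0],[-0.11,-0.07,0.19,0,0,0],[-0.14,-0.085,0.19,0,0,0]]' 1
python3 -m handwheel '[[0,0,0,0,0,0],[0,0,0,0,0,0],[0,0,0,0,0,0],[0,0,0,0,0,0],[0,0,0,0,0,0],[0,0,0,0,0,0],[0,0,0,0,0,0],[0,0,0,0,0,0]]'
python3 - <<'E'
from h import *
s,p,d,C=look("wrist",["bar","pivot","tail"],"w11.png"); np.savez("w11.npz",C=C,p=p); print(s["position"],s["joint_positions"])
m=(C[...,2]>.195)&(C[...,2]<.225)&(np.hypot(C[...,0]-.4615,C[...,1]-.004)<.06)
ys,xs=np.nonzero(m); w=np.array([ray_z("wrist",(x,y),.208,s) for x,y in zip(xs,ys)])[:,:2]
print(len(w),C[m].mean(0),cv2.minAreaRect(w.astype(np.float32)*1000))
E
```

```text
time_s: 59.42
position: [0.6313, 0.0403, 0.172]
tcp_rot: [[-0.505, 0.863, -0.0], [0.863, 0.505, 0.0], [0.0, 0.0, -1.0]]
force: [0.3, -0.1, 0.6]
opening: 0.496
grasp_force: 0.0
time_s: 60.08
position: [0.5028, -0.039, 0.3633]
tcp_rot: [[-0.506, 0.863, 0.004], [0.863, 0.506, -0.002], [-0.004, 0.003, -1.0]]
force: [1.2, -0.5, -0.7]
opening: 0.976
grasp_force: 0.0
time_s: 60.75
position: [0.5037, -0.0379, 0.3612]
tcp_rot: [[-0.505, 0.863, -0.0], [0.863, 0.505, 0.0], [0.0, -0.0, -1.0]]
force: [-0.5, -0.1, 0.2]
opening: 0.999
grasp_force: 0.0
bar 0.73 236 121 [0.4612 0.0047 0.21  ]
bar 0.49 421 123 [0.6899 0.1265 0.0306]
pivot 0.85 314 144 [0.5494 0.0228 0.1346]
tail 0.61 388 172 [0.6241 0.0375 0.1727]
[ 0.50367233 -0.03794581  0.36119989] [-1.70043525e+01  1.37173752e+01  9.00058863e+01  1.93747162e-03
  7.63040794e+01 -4.73587710e+01]
1145 [0.46122148 0.00416663 0.20911091] ((461.4502258300781, 4.151556015014648), (63.68555450439453, 14.394400596618652), 11.433658599853516)
```

View pics/w11.png

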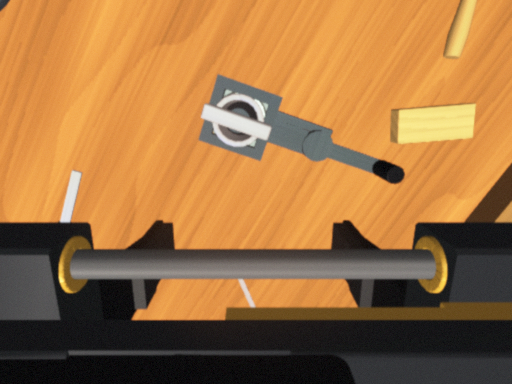

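The ring sits over the barrel at (238,121) with the bar at yaw 11.4°. I'll grip it at yaw 191.4° so there's room for the clockwise turn.

```bash
python3 -m handwheel '[[-0.01,0.01,0,0,0,0.06],[-0.02,0.02,0,0,0,0.12],[-0.03,0.03,0,0,0,0.18],[-0.04,0.04,0,0,0,0.24],[-0.0423,0.0421,0,0,0,0.3],[-0.0423,0.0421,0,0,0,0.35],[-0.0423,0.0421,-0.02,0,0,0.4],[-0.0423,0.0421,-0.04,0,0,0.45]]' 0
python3 -m handwheel '[[0,0,-0.01,0,0,0.06],[0,0,-0.02,0,0,0.12],[0,0,-0.04,0,0,0.17],[0,0,-0.06,0,0,0.17],[0,0,-0.06,0,0,0.17],[0,0,-0.06,0,0,0.17],[0,0,-0.06,0,0,0.17],[0,0,-0.06,0,0,0.17]]'
```

```text
time_s: 61.62
position: [0.4619, 0.0037, 0.3224]
tcp_rot: [[-0.991, 0.136, 0.005], [0.136, 0.991, -0.001], [-0.005, -0.0, -1.0]]
force: [0.7, 0.4, -0.8]
opening: 0.521
grasp_force: 0.0
time_s: 62.28
position: [0.4619, 0.0036, 0.2627]
tcp_rot: [[-0.98, -0.197, 0.003], [-0.197, 0.98, -0.001], [-0.003, -0.001, -1.0]]
force: [-0.2, 0.1, -0.4]
opening: 0.5
grasp_force: 0.0
```

```bash
python3 -m handwheel '[[0,0.0004,-0.01,0,0,0],[0,0.0004,-0.02,0,0,0],[0,0.0004,-0.03,0,0,0],[0,0.0004,-0.04,0,0,0],[0,0.0004,-0.05,0,0,0],[0,0.0004,-0.055,0,0,0],[0,0.0004,-0.055,0,0,0],[0,0.0004,-0.055,0,0,0]]'
python3 -m handwheel '[[0,0,0,0,0,0],[0,0,0,0,0,0],[0,0,0,0,0,0],[0,0,0,0,0,0],[0,0,0,0,0,0],[0,0,0,0,0,0],[0,0,0,0,0,0],[0,0,0,0,0,0]]' -1
```

```text
time_s: 62.95
position: [0.4614, 0.0041, 0.2071]
tcp_rot: [[-0.98, -0.197, 0.001], [-0.197, 0.98, -0.0], [-0.001, -0.0, -1.0]]
force: [0.1, 0.3, -0.5]
opening: 0.5
grasp_force: 0.0
time_s: 63.62
position: [0.4611, 0.004, 0.2066]
tcp_rot: [[-0.98, -0.197, 0.0], [-0.197, 0.98, -0.0], [-0.0, -0.0, -1.0]]
force: [0.1, -0.5, 1.5]
opening: 0.155
grasp_force: 30.0
```

```bash
python3 -m handwheel '[[0,0,-0.0005,0,0,-0.044],[0,0,-0.001,0,0,-0.087],[0,0,-0.0017,0,0,-0.131],[0,0,-0.0022,0,0,-0.175],[0,0,-0.0028,0,0,-0.218],[0,0,-0.0033,0,0,-0.262],[0,0,-0.0039,0,0,-0.305],[0,0,-0.0044,0,0,-0.349]]'
python3 -m handwheel '[[0,0,-0.0005,0,0,-0.044],[0,0,-0.001,0,0,-0.087],[0,0,-0.0017,0,0,-0.131],[0,0,-0.0022,0,0,-0.175],[0,0,-0.0028,0,0,-0.218],[0,0,-0.0033,0,0,-0.262],[0,0,-0.0039,0,0,-0.305],[0,0,-0.0044,0,0,-0.349]]'
python3 - <<'E'
from h import *
s=bot.read_state(); print(s["moment"],s["position"],s["opening"])
E
```

```text
time_s: 64.28
position: [0.4612, 0.0044, 0.2022]
tcp_rot: [[-0.876, 0.483, 0.001], [0.483, 0.876, 0.0], [-0.0, 0.001, -1.0]]
force: [-0.0, 0.6, 0.3]
opening: 0.159
grasp_force: 30.0
time_s: 64.95
position: [0.4615, 0.0047, 0.1978]
tcp_rot: [[-0.36, 0.933, 0.001], [0.933, 0.36, 0.001], [0.0, 0.002, -1.0]]
force: [1.1, 1.7, 0.2]
opening: 0.157
grasp_force: 30.0
[ 0.29100253 -0.36978227  0.0098107 ] [0.46146978 0.00467028 0.19776619] 0.15653944440976528
```

```bash
python3 -m handwheel '[[0,0,-0.0003,0,0,-0.026],[0,0,-0.0007,0,0,-0.052],[0,0,-0.001,0,0,-0.079],[0,0,-0.0013,0,0,-0.105],[0,0,-0.0017,0,0,-0.131],[0,0,-0.002,0,0,-0.157],[0,0,-0.0023,0,0,-0.183],[0,0,-0.0027,0,0,-0.209]]'
python3 -m handwheel '[[0,0,-0.0002,0,0,-0.017],[0,0,-0.0004,0,0,-0.035],[0,0,-0.0007,0,0,-0.052],[0,0,-0.0009,0,0,-0.07],[0,0,-0.0009,0,0,-0.07],[0,0,-0.0009,0,0,-0.07],[0,0,-0.0009,0,0,-0.07],[0,0,-0.0009,0,0,-0.07]]'
python3 - <<'E'
from h import *
s=bot.read_state(); print(s["moment"],s["force"],s["position"],s["opening"])
E
```

```text
time_s: 65.62
position: [0.4618, 0.0047, 0.1951]
tcp_rot: [[0.048, 0.999, 0.002], [0.999, -0.048, 0.001], [0.001, 0.002, -1.0]]
force: [2.3, 1.6, 1.1]
opening: 0.157
grasp_force: 30.0
time_s: 66.28
position: [0.4618, 0.0046, 0.1947]
tcp_rot: [[0.183, 0.983, 0.002], [0.983, -0.183, 0.001], [0.001, 0.002, -1.0]]
force: [1.4, 4.1, 5.1]
opening: 0.16
grasp_force: 30.1
[ 0.58945531 -0.34694976  0.39097001] [1.35032866 4.1021384  5.05835404] [0.46182084 0.00462494 0.19466088] 0.16022858962424025
```

The torque has risen to 0.39 N m, so it's clamping. I'll tighten a bit more.

```bash
python3 -m handwheel '[[0,0,0,0,0,-0.017],[0,0,0,0,0,-0.035],[0,0,0,0,0,-0.052],[0,0,0,0,0,-0.07],[0,0,0,0,0,-0.07],[0,0,0,0,0,-0.07],[0,0,0,0,0,-0.07],[0,0,0,0,0,-0.07]]'
python3 - <<'E'
from h import *
s=bot.read_state(); print(s["moment"],s["force"],s["position"],s["opening"])
E
```

```text
time_s: 66.95
position: [0.4618, 0.0044, 0.1946]
tcp_rot: [[0.316, 0.949, 0.002], [0.949, -0.316, -0.0], [0.0, 0.002, -1.0]]
force: [1.8, 4.0, 5.1]
opening: 0.164
grasp_force: 31.6
[ 0.54479961 -0.38426289  0.79908857] [1.8447206  4.01254762 5.06814228] [0.46183233 0.00439952 0.19460382] 0.16446974978701714
```

```bash
python3 -m handwheel '[[0,0,0,0,0,0],[0,0,0,0,0,0],[0,0,0,0,0,0],[0,0,0,0,0,0],[0,0,0,0,0,0],[0,0,0,0,0,0],[0,0,0,0,0,0],[0,0,0,0,0,0]]' 0.2
python3 -m handwheel '[[0,0,0.03,0,0,0],[0,0,0.06,0,0,0],[0,0,0.09,0,0,0],[0,0,0.12,0,0,0],[-0.02,-0.04,0.15,0,0,0],[-0.03,-0.06,0.17,0,0,0],[-0.03,-0.06,0.17,0,0,0],[-0.03,-0.06,0.17,0,0,0]]'
python3 - <<'E'
from h import *
s,p,d,C=look("wrist",["bar","pivot","tail"],"w12.png"); print(s["position"],s["force"])
m=(C[...,2]>.183)&(C[...,2]<.215)&(np.hypot(C[...,0]-.4615,C[...,1]-.004)<.06)
ys,xs=np.nonzero(m); w=np.array([ray_z("wrist",(x,y),.196,s) for x,y in zip(xs,ys)])[:,:2]
print(len(w),C[m].mean(0),cv2.minAreaRect(w.astype(np.float32)*1000))
E
```

```text
time_s: 67.62
position: [0.4609, 0.0042, 0.194]
tcp_rot: [[0.319, 0.948, -0.0], [0.948, -0.319, 0.0], [-0.0, -0.0, -1.0]]
force: [-0.1, 0.6, -0.3]
opening: 0.586
grasp_force: 0.0
time_s: 68.28
position: [0.4312, -0.057, 0.3657]
tcp_rot: [[0.322, 0.947, 0.004], [0.947, -0.322, -0.001], [0.0, 0.004, -1.0]]
force: [0.1, 0.0, 0.4]
opening: 0.603
grasp_force: 0.0
bar 0.61 261 112 [0.4602 0.0023 0.1975]
bar 0.46 259 109 [0.4593 0.0055 0.1958]
pivot 0.6 332 66 [0.5511 0.0221 0.1327]
tail 0.75 412 19 [0.6236 0.0367 0.172 ]
[ 0.43118526 -0.05695815  0.36565537] [0.06036158 0.02465261 0.42853164]
1033 [0.46153362 0.00495245 0.1968812 ] ((461.3333740234375, 4.0182647705078125), (63.71194839477539, 14.03071403503418), 75.97313690185547)
```

View pics/w12.png

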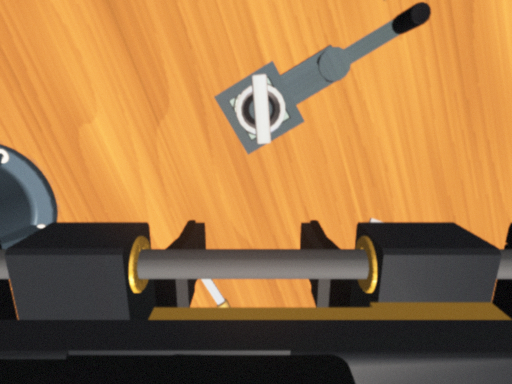

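The ring turned 115° and sank about 12 mm onto the stack. The bar is centred on the barrel at (262,109), and the arm is still against its stop. Handing in.

```bash
python3 -c "
from rig import bot
print(bot.hand_in())"
```

```text
the job is handed in; nothing more can be done
None
```

The spotlight is reassembled and the job was handed in at about 68 s. The cap stands on the mat, and the lens, spacer and three filters lie flat in the barrel. The arm is against its stop and the ring is clamped; I judged the clamping from wrist torque and how far the bar sank, and the hand-in returned no verdict.

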